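# Tighten the leak-test lid crosswise, then open the air

### The job

Clamp down the sloping lid of the leak-test rig with its four orange wing knobs, crosswise and in two passes: first turn each knob clockwise to about half-way (bar over the yellow marks), always going from a knob to the one diagonally opposite before doing the other pair; then go round crosswise again and turn each fully home to its stop (bar over the red marks). Only when all four are tight, open the air by pushing the red-balled lever all the way over, away from the robot, and leave the loose things lying round the rig where they are.

Things in the scene. Friction and masses are not known exactly. Their poses are not given: they have to be found in the camera images.
- rig: leak-test rig, fixed: dark base plate (220 x 210 x 10 mm), blue round chamber, round aluminium lid 230 mm across that slopes 0.50 rad (29 deg) down to the robot's right. Origin on the table under the lid's centre, whose upper face is 130 mm above it; x away from the robot, y to the robot's left (uphill). A sight glass (72 mm across) stands 5 mm proud in mid-lid. Yaw up to 0.25 rad
- near_left_grip (a point): centre of the orange bar of the near left wing knob (seen from the robot; diagonal partner: far right). Bar 64 mm long, 14 thick, 26 tall, its middle 33 mm above the lid's face, on a stem, 20 mm free under it. x along the bar, turning with it; z along the knob's axis, square to the lid, outward (leans 0.50 rad to the rig's -y, the robot's right). Knob axes stand in a 120 mm square about the lid's centre
- near_left (a joint): turn of the near left knob, rad; grows clockwise seen from above. 0 loose (bar level, pointing from and to the robot, white marks); 0.785 half-way (yellow marks); 1.571 hard stop, fully tight (bar up and down the slope, red marks). Starts at 0 to 0.2. Friction about 0.08 N m; stays where it is left
- near_right_grip (a point): centre of the orange bar of the near right wing knob (seen from the robot; diagonal partner: far left). Bar 64 mm long, 14 thick, 26 tall, its middle 33 mm above the lid's face, on a stem, 20 mm free under it. x along the bar, turning with it; z along the knob's axis, square to the lid, outward (leans 0.50 rad to the rig's -y, the robot's right). Knob axes stand in a 120 mm square about the lid's centre
- near_right (a joint): turn of the near right knob, rad; grows clockwise seen from above. 0 loose (bar level, pointing from and to the robot, white marks); 0.785 half-way (yellow marks); 1.571 hard stop, fully tight (bar up and down the slope, red marks). Starts at 0 to 0.2. Friction about 0.08 N m; stays where it is left
- far_left_grip (a point): centre of the orange bar of the far left wing knob (seen from the robot; diagonal partner: near right). Bar 64 mm long, 14 thick, 26 tall, its middle 33 mm above the lid's face, on a stem, 20 mm free under it. x along the bar, turning with it; z along the knob's axis, square to the lid, outward (leans 0.50 rad to the rig's -y, the robot's right). Knob axes stand in a 120 mm square about the lid's centre
- far_left (a joint): turn of the far left knob, rad; grows clockwise seen from above. 0 loose (bar level, pointing from and to the robot, white marks); 0.785 half-way (yellow marks); 1.571 hard stop, fully tight (bar up and down the slope, red marks). Starts at 0 to 0.2. Friction about 0.08 N m; stays where it is left
- far_right_grip (a point): centre of the orange bar of the far right wing knob (seen from the robot; diagonal partner: near left). Bar 64 mm long, 14 thick, 26 tall, its middle 33 mm above the lid's face, on a stem, 20 mm free under it. x along the bar, turning with it; z along the knob's axis, square to the lid, outward (leans 0.50 rad to the rig's -y, the robot's right). Knob axes stand in a 120 mm square about the lid's centre
- far_right (a joint): turn of the far right knob, rad; grows clockwise seen from above. 0 loose (bar level, pointing from and to the robot, white marks); 0.785 half-way (yellow marks); 1.571 hard stop, fully tight (bar up and down the slope, red marks). Starts at 0 to 0.2. Friction about 0.08 N m; stays where it is left
- valve_tip (a point): centre of the red ball (26 mm across) on the air lever, 185 mm right of the lid's centre on the base plate. A 10 mm rod joins it to a pivot 80 mm away, 32 mm above the table; it swings in the rig's x-z plane. Closed it leans 0.5 rad to the robot, open as far the other way: the ball goes 77 mm along the rig's x, 102 to 112 mm above the table. The block at its foot is 70 x 50 mm, top at 35 mm
- valve (a joint): turn of the air lever, rad: 0 closed (leaning to the robot), 1.0 open (stop, leaning away). Starts at 0 to 0.12. Light (about 1 N at the ball); stays where it is left
- tape_mid (a point): bystander, loose: red tape roll, 62 mm across, 18 mm high; the point is on its centre line, half-way up. To be left alone.
- meter_mid (a point): bystander, loose: yellow and black multimeter, 150 x 76 x 44 mm; the point is on its centre line, half-way up. To be left alone.
- spool_mid (a point): bystander, loose: solder spool, 58 x 84 x 46 mm; the point is on its centre line, half-way up. To be left alone.
- driver_mid (a point): bystander, loose: yellow screwdriver, 184 mm long, lying; the point is on its centre line, half-way up. To be left alone.

How it is judged:
On the way, in this order (a step that is already met when the one before it is completed fails the run):
1. one knob is half-way, the other three not yet (((value of joint near_left between 0.5 and 1.12 rad and value of joint each of near_right, far_left, far_right below 0.42 rad) or (value of joint near_right between 0.5 and 1.12 rad and value of joint each of near_left, far_left, far_right below 0.42 rad) or (value of joint far_left between 0.5 and 1.12 rad and value of joint each of near_left, near_right, far_right below 0.42 rad) or (value of joint far_right between 0.5 and 1.12 rad and value of joint each of near_left, near_right, far_left below 0.42 rad))), for 0.2 s.
2. the knob diagonally opposite is half-way too, the other two not yet (((value of joint near_left between 0.5 and 1.12 rad and value of joint far_right between 0.5 and 1.12 rad and value of joint each of near_right, far_left below 0.42 rad) or (value of joint near_right between 0.5 and 1.12 rad and value of joint far_left between 0.5 and 1.12 rad and value of joint each of near_left, far_right below 0.42 rad))), for 0.2 s.
3. a third knob is half-way, the last not yet (((value of joint near_left below 0.42 rad and value of joint near_right between 0.5 and 1.12 rad and value of joint far_left between 0.5 and 1.12 rad and value of joint far_right between 0.5 and 1.12 rad) or (value of joint near_right below 0.42 rad and value of joint near_left between 0.5 and 1.12 rad and value of joint far_left between 0.5 and 1.12 rad and value of joint far_right between 0.5 and 1.12 rad) or (value of joint far_left below 0.42 rad and value of joint near_left between 0.5 and 1.12 rad and value of joint near_right between 0.5 and 1.12 rad and value of joint far_right between 0.5 and 1.12 rad) or (value of joint far_right below 0.42 rad and value of joint near_left between 0.5 and 1.12 rad and value of joint near_right between 0.5 and 1.12 rad and value of joint far_left between 0.5 and 1.12 rad))), for 0.2 s.
4. all four knobs are half-way (value of joint near_left between 0.5 and 1.12 rad and value of joint near_right between 0.5 and 1.12 rad and value of joint far_left between 0.5 and 1.12 rad and value of joint far_right between 0.5 and 1.12 rad), for 0.2 s.
5. one knob is fully tight, the other three not yet (((value of joint near_left above 1.42 rad and value of joint near_right between 0.5 and 1.12 rad and value of joint far_left between 0.5 and 1.12 rad and value of joint far_right between 0.5 and 1.12 rad) or (value of joint near_right above 1.42 rad and value of joint near_left between 0.5 and 1.12 rad and value of joint far_left between 0.5 and 1.12 rad and value of joint far_right between 0.5 and 1.12 rad) or (value of joint far_left above 1.42 rad and value of joint near_left between 0.5 and 1.12 rad and value of joint near_right between 0.5 and 1.12 rad and value of joint far_right between 0.5 and 1.12 rad) or (value of joint far_right above 1.42 rad and value of joint near_left between 0.5 and 1.12 rad and value of joint near_right between 0.5 and 1.12 rad and value of joint far_left between 0.5 and 1.12 rad))), for 0.2 s.
6. the knob diagonally opposite is fully tight too, the other two not yet (((value of joint each of near_left, far_right above 1.42 rad and value of joint near_right between 0.5 and 1.12 rad and value of joint far_left between 0.5 and 1.12 rad) or (value of joint each of near_right, far_left above 1.42 rad and value of joint near_left between 0.5 and 1.12 rad and value of joint far_right between 0.5 and 1.12 rad))), for 0.2 s.
7. a third knob is fully tight, the last not yet (((value of joint near_left between 0.5 and 1.12 rad and value of joint each of near_right, far_left, far_right above 1.42 rad) or (value of joint near_right between 0.5 and 1.12 rad and value of joint each of near_left, far_left, far_right above 1.42 rad) or (value of joint far_left between 0.5 and 1.12 rad and value of joint each of near_left, near_right, far_right above 1.42 rad) or (value of joint far_right between 0.5 and 1.12 rad and value of joint each of near_left, near_right, far_left above 1.42 rad))), for 0.2 s.
8. all four knobs are fully tight (value of joint each of near_left, near_right, far_left, far_right above 1.42 rad), for 0.2 s.
9. the air lever is pushed over to open (value of joint valve above 0.88 rad), for 0.2 s.
At the end, for the whole second after the job is handed in: all four knobs stand at 1.42 rad or more (stop at 1.571), the air lever at 0.88 rad or more (stop at 1.0), all at rest (all of step 8 and value of joint valve above 0.88 rad and velocity of joint each of near_left, near_right, far_left, far_right, valve below 0.05 rad/s); the robot touches nothing.
It fails at once if a knob is turned past 1.3 rad while another has not yet had its first pass (below 0.42 rad) (value of joint any of near_left, near_right, far_left, far_right above 1.3 rad and value of joint any of near_left, near_right, far_left, far_right below 0.42 rad).
It fails at once if the air lever passes 0.35 rad before all four knobs are tight (value of joint valve above 0.35 rad and value of joint any of near_left, near_right, far_left, far_right below 1.42 rad).
It fails at once if a loose bystander (tape roll, multimeter, spool, screwdriver) is shifted by more than 30 mm (distance of any of tape_mid, meter_mid, spool_mid, driver_mid from where it was at the start of the episode above 0.03 m).
It also fails if it takes over 72 s, if anything falls off the work surface, if the arm or the gripper's body presses on something with over 40 N, if the wrist force passes 120 N, or if a joint passes its speed limit or range.

### The arm

A 6-joint arm with a two-finger parallel gripper is mounted at the origin on a cart in front of the work surface, level with it; the furniture and walls round the work are solid. World frame = base frame: x ahead of the robot, y to its left, z up, the work surface at z = 0. Lengths are in m, angles in rad, forces in N, time in s.
With the tool pointing down it reaches from about 0.375 to 0.9 m from the base axis. Payload 3.1 kg.
Tool frame: the origin (TCP) lies midway between the tips of the shut fingers; the grasp point (between the pads) lies 19 mm behind it (r.grip_point_offset is the distance from the TCP to the grasp point, in m); z points along the fingers, y is the line along which they close (so a half turn about z gives the same grasp; the last joint's range is limited). The gripper opens to 85 mm and grips with 20 to 120 N. Pads are 22 mm wide; open, the fingers measure 114 mm over their backs; the gripper's body (76 mm by 85 mm) begins 54 mm behind the grasp point. The pads swing forward as they close: fully open they stand 13 mm farther back than shut.
Start: joints at [-0.178, 0.527, 1.433, -0, 1.181, -0.178], TCP at [0.625, 0, 0.231] pointing down, gripper open.
Joint ranges: [-3.08, 3.08], [-0.75, 2.2], [0.22, 2.44], [-1.43, 4.57], [0, 2.65], [-2.85, 2.85]. Speed limits (rad/s): [2.79, 2.79, 3.14, 3.14, 3.14, 3.14].

### API

Orientations are given as a unit quaternion [x, y, z, w].
In Python, from plant import r gives the robot as it stands. The module is installed in compiled form; this text tells all that it offers.
- The arm moves only by the tool step_arm, never from a script. Its argument "increments" is a list of rows, each an object of numbers: "x", "y", "z": the shift along the world's x, y, z in cm; "rx", "ry", "rz": the turn, a rotation vector about the world's x, y, z in rad; "claw": the opening, from -1 (shut) to 1 (fully open). A call has 1 to 8 rows; each row shifts and turns the commanded pose from where the row before left it; what a row does not reach is not made up. A row lasts 1/12 s, in which the tool goes at most 41.7 mm and 7.16 degrees, less where a joint would pass 70% of its speed; a pose out of reach is approached as far as the arm can. A call with a gripper value outside its range is refused whole. The fingers move at their own pace and stop on an object; "newtons" is the grip in N (left out, the last holds). Time passes only in rows, so rows that do not move let the fingers close. It gives the time, the measured TCP pose, the force, the opening and the grip force at its end, in the units of the state.
- r.get_obs(): the state, without advancing time (a new reading comes with each control period).
- r.read_camera(name): name is "scene" or "side" or "wrist"; returns the picture (400x640x3 uint8, blue, green, red); there is no depth.
- r.get_calibration(name): a dict with "K" (3x3 intrinsics, pixels), "extrinsics" (4x4, takes a point from camera to world coordinates); the wrist camera has in their place "hand_eye" (4x4, takes a point from camera to tool coordinates, whose origin is the TCP and whose axes are the flange's). Camera axes: x right, y down, z forward; pixel columns grow to the right and rows downward; lengths in m; the calibration is good to about 2 mm. The wrist camera is an equidistant fisheye: a pixel r from the principal point sees the ray r / f radians off the axis. A picture is of the moment at which its call begins: read the wrist's pose just before it. get_calibration takes no time and is no camera call.
- r.sign_off(): hands the job in; it is judged then, once.
The state is a dict: "t": time; "q": joint angles; "joint_vel": joint speeds; "effort": joint torques, N m; "position": TCP position; "tool_rot": TCP orientation; "wrist_force": force on the tool from outside, world axes, zero at the start; "wrist_torque": the same for the moment, N m; "width": finger opening in m; "finger_force": force on a finger pad.
Only numpy, scipy, OpenCV 4.12 (cv2) and the standard library are available. Lean on these libraries where they do the work, as an engineer would, in place of code of your own. Each camera call takes 0.05 s, during which the arm holds its last target. There are 200 camera calls.

## Working session

There is one attempt and no reset: what is moved stays moved. The work goes in short steps, Python scripts to look and compute and a tool call to move; the robot and the scene stay as the last step left them, time stands still between calls to the robot, and variables do not carry over. Pictures are saved under pics/ and viewed, at most 10 in all, crops included, and the job is handed in when it is done.

Besides the shell and the picture viewer there is one more tool, called after ">>>" as name(argument=value, ...) on one line, values as JSON. step_arm: Moves the arm, as the interface text tells. Its arguments: {"type":"object","properties":{"increments":{"type":"array"},"newtons":{"type":"number"}},"required":["increments"]}

```bash
mkdir -p pics; python3 - <<'E'
from plant import r
import cv2,numpy as np
for n in ("scene","side"):
    cv2.imwrite(f"pics/{n}0.png",r.read_camera(n)); c=r.get_calibration(n); print(n,np.round(c["K"],1).tolist(),np.round(c["extrinsics"],3).tolist())
c=r.get_calibration("wrist");print({k:np.round(v,3).tolist() if not isinstance(v,str) else v for k,v in c.items()})
cv2.imwrite("pics/wrist0.png",r.read_camera("wrist"))
print(r.get_obs(), r.grip_point_offset)
E
```

```text
scene [[431.6, 0.0, 324.3], [0.0, 431.6, 196.7], [0.0, 0.0, 1.0]] [[0.807, -0.343, 0.48, -0.073], [-0.59, -0.503, 0.632, -0.737], [0.025, -0.793, -0.608, 0.857], [0.0, 0.0, 0.0, 1.0]]
side [[446.7, 0.0, 325.2], [0.0, 446.7, 195.0], [0.0, 0.0, 1.0]] [[0.889, -0.292, 0.353, 0.072], [-0.458, -0.589, 0.666, -0.877], [0.013, -0.753, -0.657, 0.982], [0.0, 0.0, 0.0, 1.0]]
{'K': [[309.707, 0.0, 316.348], [0.0, 309.707, 202.874], [0.0, 0.0, 1.0]], 'hand_eye': [[-0.0, -0.958, -0.288, 0.073], [1.0, 0.0, -0.001, 0.001], [0.001, -0.288, 0.958, -0.143], [0.0, 0.0, 0.0, 1.0]]}
{'t': 0.15, 'q': array([-1.78483941e-01,  5.28262130e-01,  1.43362764e+00,  2.52244153e-06,
        1.18141650e+00, -1.78493354e-01]), 'joint_vel': array([-4.63848389e-05, -2.07422574e-03, -3.01412858e-03, -4.23183553e-04,
        5.47257290e-04, -2.84035219e-04]), 'effort': array([ 1.17890530e-03, -4.42742836e+01, -1.78276026e+01, -2.15643640e-04,
        5.61750654e-03, -9.84718270e-06]), 'position': array([6.24437003e-01, 1.41770981e-04, 2.30546335e-01]), 'tool_rot': array([ 7.07103533e-01,  7.07109511e-01, -4.87704754e-04, -7.04457131e-04]), 'wrist_force': array([0.12092626, 0.02484823, 0.02266608]), 'wrist_torque': array([-0.01479775, -0.00357829,  0.01249372]), 'finger_force': 0.0, 'width': 0.08555732328510192} 0.0187
```

View pictures.

View pics/scene0.png

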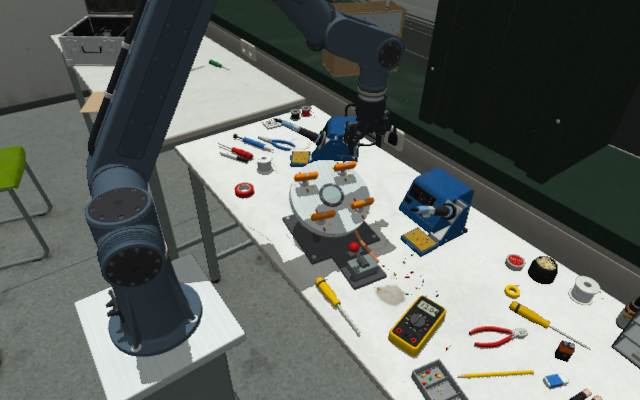

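View pics/wrist0.png

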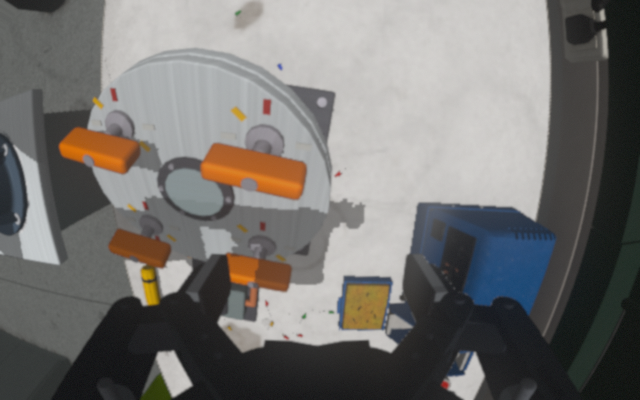

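View pics/side0.png

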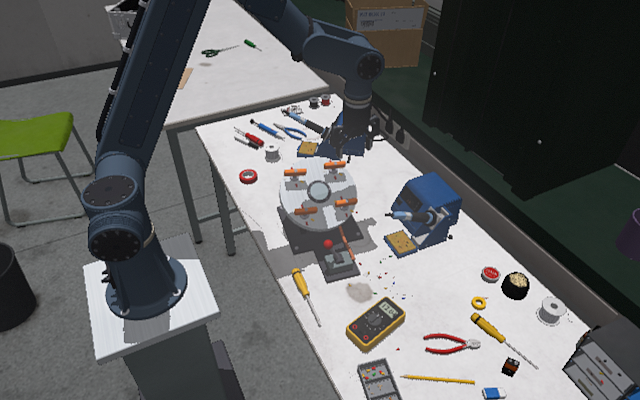

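Wrist view: the four bars sit at about (100,150) near left, (255,170) far left, (140,247) near right and (260,270) far right, with the sight glass at (195,190). The scene view shows the lever's red ball at (353,247). The tape is at (244,190), screwdriver (335,300), meter (415,325) and spool (264,162). The side view agrees with this. Next I fit the rig pose to the orange masks.

```bash
cat > h.py <<'E'
import numpy as np,cv2,json
from scipy.spatial.transform import Rotation as R
from plant import r
S=0.5
KN={"nl":(-.06,.06),"nr":(-.06,-.06),"fl":(.06,.06),"fr":(.06,-.06)}
def lid(p):  # lid frame in world
    Rw=R.from_euler('z',p[2])*R.from_euler('x',S)
    return Rw,np.array([p[0],p[1],.13])
def knob(p,k,a):
    Rw,o=lid(p); return Rw*R.from_euler('z',-a), o+Rw.apply([*KN[k],.033])
def project(cal,X,obs=None):
    X=np.asarray(X)
    if "extrinsics" in cal: E=np.array(cal["extrinsics"])
    else:
        T=np.eye(4);T[:3,:3]=R.from_quat(obs["tool_rot"]).as_matrix();T[:3,3]=obs["position"];E=T@cal["hand_eye"]
    c=(X-E[:3,3])@E[:3,:3]; K=cal["K"]
    if "extrinsics" in cal: return c[:,:2]/c[:,2:]*K[0][0]+[K[0][2],K[1][2]]
    rr=np.linalg.norm(c[:,:2],axis=1,keepdims=True); th=np.arctan2(rr,c[:,2:])
    return c[:,:2]/rr*th*K[0][0]+[K[0][2],K[1][2]]
BOX=np.array([[x,y,z] for x in(-.032,.032) for y in(-.007,.007) for z in(-.013,.013)])
def hull(cal,p,k,a,obs=None):
    Rk,o=knob(p,k,a); return cv2.convexHull(project(cal,o+Rk.apply(BOX),obs).astype(np.float32))
def orange(img):
    h=cv2.cvtColor(img,cv2.COLOR_BGR2HSV)
    return cv2.inRange(h,(6,150,90),(17,255,255))
E
cat > fit.py <<'E'
from h import *
from scipy.optimize import minimize
obs=r.get_obs(); V=[]
for n in("scene","side","wrist"):
    im=cv2.imread(f"pics/{n}0.png"); m=orange(im)
    m=cv2.morphologyEx(m,cv2.MORPH_OPEN,np.ones((3,3))) if n=="wrist" else m
    V.append((n,r.get_calibration(n),m,im))
ks=list(KN)
def cost(v,views,sig):
    c=0
    for n,cal,m,_ in views:
        q=np.zeros(m.shape,np.uint8)
        for i,k in enumerate(ks):
            cv2.fillConvexPoly(q,np.round(hull(cal,v,k,v[3+i],obs)*16).astype(np.int32),255,shift=4)
        f=lambda a:cv2.GaussianBlur(a.astype(np.float32)/255,(0,0),sig)
        W=1 if n=="wrist" else 8
        c+=W*((f(m)-f(q))**2).sum()
    return c
def run(views,v):
    for s in(12,4,1.5,1):
        sx=np.vstack([v]+[v+d for d in np.diag([.02,.02,.1,.1,.1,.1,.1])*(.3 if s<4 else 1)])
        v=minimize(cost,v,args=(views,s),method="Nelder-Mead",options=dict(initial_simplex=sx,maxiter=500)).x
    return v
v0=np.array([.525,.01,0,.1,.1,.1,.1])
for vs in(V[2:],V[:2],V):
    v=run(vs,v0); print([n[0] for n in vs],v.round(3),cost(v,vs,1))
json.dump(v.tolist(),open("rig.json","w"))
for n,cal,m,im in V:
    for i,k in enumerate(ks): cv2.polylines(im,[np.round(hull(cal,v,k,v[3+i],obs)).astype(int)],True,(255,0,255),1)
cv2.imwrite("pics/fit.png",np.vstack([V[2][3][40:320,40:360],cv2.resize(V[0][3][150:290,270:430],(320,280))]))
E
python3 fit.py
```

```text
['wrist'] [ 0.52   0.012 -0.157  0.11   0.164  0.078  0.275] 2664.0527
['scene', 'side'] [ 0.544  0.023  0.384 -0.225  0.198 -0.144 -0.106] 10811.221
['scene', 'side', 'wrist'] [ 0.521  0.013 -0.163  0.101  0.217  0.072  0.154] 8285.707
```

View pics/fit.png

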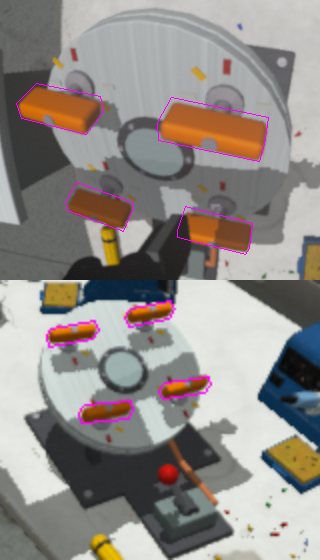

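```bash
cat > plan.py <<'E'
# usage: plan.py knob angle h rows [dx dy dz of rig correction is in rig.json]
import sys
from h import *
def goal(k,a,h):
    v=json.load(open("rig.json")); Rk,o=knob(v,k,a); Rt=Rk*R.from_euler('y',np.pi)
    return Rt,o+Rt.apply([0,0,r.grip_point_offset-h])
if __name__=="__main__":
    o=r.get_obs(); P,Q=o["position"],R.from_quat(o["tool_rot"])
    print("t",round(o["t"],2),"q",o["q"].round(2),"P",P.round(4),"w",round(o["width"],4))
    for s in sys.argv[1:]:
        k,a,h,n=s.split(","); n=int(n)
        G,T=goal(k,float(a),float(h)); rv=(G*Q.inv()).as_rotvec()
        print(s,"ang/row deg",round(np.degrees(np.linalg.norm(rv))/n,2)," xyz cm",((T-P)*100/n).round(2)," rv",(rv/n).round(4))
        P,Q=T,G
E
python3 plan.py nl,0.1,0.12,16 nl,0.1,0,4 nl,0.785,0,8 nl,0.785,0.07,3 fr,0.1,0.07,8 fr,.1,0,3
```

```text
t 0.15 q [-0.18  0.53  1.43  0.    1.18 -0.18] P [6.244e-01 1.000e-04 2.305e-01] w 0.0856
nl,0.1,0.12,16 ang/row deg 4.97  xyz cm [-1.03  0.07  0.29]  rv [ 0.023  -0.0246  0.0799]
nl,0.1,0,4 ang/row deg 0.0  xyz cm [ 0.23  1.42 -2.63]  rv [0. 0. 0.]
nl,0.785,0,8 ang/row deg 4.91  xyz cm [0. 0. 0.]  rv [ 0.0067  0.0405 -0.0751]
nl,0.785,0.07,3 ang/row deg 0.0  xyz cm [-0.18 -1.1   2.05]  rv [0. 0. 0.]
fr,0.1,0.07,8 ang/row deg 4.91  xyz cm [ 1.27 -1.54 -0.72]  rv [-0.0067 -0.0405  0.0751]
fr,.1,0,3 ang/row deg 0.0  xyz cm [ 0.18  1.1  -2.05]  rv [0. 0. 0.]
```

>>> step_arm(increments=[{"x": -1.03, "y": 0.07, "z": 1.29, "rx": 0.023, "ry": -0.0246, "rz": 0.08, "claw": 0.1}, {"x": -1.03, "y": 0.07, "z": 1.29, "rx": 0.023, "ry": -0.0246, "rz": 0.08, "claw": 0.1}, {"x": -1.03, "y": 0.07, "z": 1.29, "rx": 0.023, "ry": -0.0246, "rz": 0.08, "claw": 0.1}, {"x": -1.03, "y": 0.07, "z": 1.29, "rx": 0.023, "ry": -0.0246, "rz": 0.08, "claw": 0.1}, {"x": -1.03, "y": 0.07, "z": 1.29, "rx": 0.023, "ry": -0.0246, "rz": 0.08, "claw": 0.1}, {"x": -1.03, "y": 0.07, "z": 1.29, "rx": 0.023, "ry": -0.0246, "rz": 0.08, "claw": 0.1}, {"x": -1.03, "y": 0.07, "z": 1.29, "rx": 0.023, "ry": -0.0246, "rz": 0.08, "claw": 0.1}, {"x": -1.03, "y": 0.07, "z": 1.29, "rx": 0.023, "ry": -0.0246, "rz": 0.08, "claw": 0.1}])

```text
t: 0.82
position: [0.5416, 0.0059, 0.3349]
tool_rot: [0.441, 0.888, 0.133, 0.004]
wrist_force: [-0.3, -0.8, -1.2]
width: 0.0469
finger_force: 0.0
```

>>> step_arm(increments=[{"x": -1.03, "y": 0.07, "z": -0.71, "rx": 0.023, "ry": -0.0246, "rz": 0.08, "claw": 0.1}, {"x": -1.03, "y": 0.07, "z": -0.71, "rx": 0.023, "ry": -0.0246, "rz": 0.08, "claw": 0.1}, {"x": -1.03, "y": 0.07, "z": -0.71, "rx": 0.023, "ry": -0.0246, "rz": 0.08, "claw": 0.1}, {"x": -1.03, "y": 0.07, "z": -0.71, "rx": 0.023, "ry": -0.0246, "rz": 0.08, "claw": 0.1}, {"x": -1.03, "y": 0.07, "z": -0.71, "rx": 0.023, "ry": -0.0246, "rz": 0.08, "claw": 0.1}, {"x": -1.03, "y": 0.07, "z": -0.71, "rx": 0.023, "ry": -0.0246, "rz": 0.08, "claw": 0.1}, {"x": -1.03, "y": 0.07, "z": -0.71, "rx": 0.023, "ry": -0.0246, "rz": 0.08, "claw": 0.1}, {"x": -1.03, "y": 0.07, "z": -0.71, "rx": 0.023, "ry": -0.0246, "rz": 0.08, "claw": 0.1}])

```text
t: 1.48
position: [0.4594, 0.0113, 0.2774]
tool_rot: [0.124, 0.961, 0.249, 0.008]
wrist_force: [-0.2, 0.3, -0.0]
width: 0.0468
finger_force: 0.0
```

```bash
cat > look.py <<'E'
from h import *
import sys
obs=r.get_obs(); im=r.read_camera("wrist"); cv2.imwrite("pics/raw_%s.png"%sys.argv[1],im)
np.save("pics/obs_%s.npy"%sys.argv[1],obs,allow_pickle=True)
v=json.load(open("rig.json")); cal=r.get_calibration("wrist")
for i,k in enumerate(KN): cv2.polylines(im,[np.round(hull(cal,v,k,v[3+i],obs)).astype(int)],True,(255,0,255),1)
cv2.imwrite("pics/%s.png"%sys.argv[1],im)
E
python3 look.py w1; python3 plan.py nl,0.1,0.12,2 nl,.1,0,4
```

```text
t 1.53 q [-0.54  0.29  1.83  0.49  1.26 -2.06] P [0.4572 0.0114 0.2756] w 0.0472
nl,0.1,0.12,2 ang/row deg 0.25  xyz cm [0.13 0.01 0.05]  rv [-0.0023 -0.0008 -0.0036]
nl,.1,0,4 ang/row deg 0.0  xyz cm [ 0.23  1.42 -2.63]  rv [0. 0. 0.]
```

View pics/w1.png

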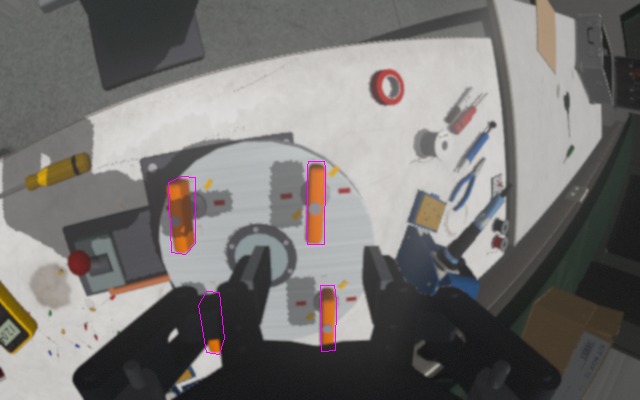

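The outlines sit on the bars: near left at (316,203), near right (180,217) and far left (328,318). Near left is centred between the fingers, so I descend and grip.

>>> step_arm(increments=[{"x": 0.3, "y": 1.42, "z": -2.6, "claw": 0.1}, {"x": 0.3, "y": 1.42, "z": -2.6, "claw": 0.1}, {"x": 0.3, "y": 1.42, "z": -2.6, "claw": 0.1}, {"x": 0.3, "y": 1.42, "z": -2.6, "claw": 0.1}, {"claw": 0.1}, {"claw": -1}, {"claw": -1}, {"claw": -1}], newtons=30)

```text
invalid input at $.increments[0]: expected keys x, y, z, rx, ry, rz, claw
```

```bash
python3 plan.py nl,0.1,0,1 nl,0.785,0,7
```

```text
t 1.53 q [-0.54  0.29  1.83  0.49  1.26 -2.06] P [0.4572 0.0114 0.2756] w 0.0472
nl,0.1,0,1 ang/row deg 0.5  xyz cm [  1.19   5.69 -10.43]  rv [-0.0046 -0.0015 -0.0072]
nl,0.785,0,7 ang/row deg 5.61  xyz cm [0. 0. 0.]  rv [ 0.0076  0.0463 -0.0859]
```

All keys are required in each row.

>>> step_arm(increments=[{"x": 0.3, "y": 1.42, "z": -2.6, "rx": 0, "ry": 0, "rz": 0, "claw": 0.1}, {"x": 0.3, "y": 1.42, "z": -2.6, "rx": 0, "ry": 0, "rz": 0, "claw": 0.1}, {"x": 0.3, "y": 1.42, "z": -2.6, "rx": 0, "ry": 0, "rz": 0, "claw": 0.1}, {"x": 0.3, "y": 1.42, "z": -2.6, "rx": 0, "ry": 0, "rz": 0, "claw": 0.1}, {"x": 0, "y": 0, "z": 0, "rx": 0, "ry": 0, "rz": 0, "claw": 0.1}, {"x": 0, "y": 0, "z": 0, "rx": 0, "ry": 0, "rz": 0, "claw": -1}, {"x": 0, "y": 0, "z": 0, "rx": 0, "ry": 0, "rz": 0, "claw": -1}, {"x": 0, "y": 0, "z": 0, "rx": 0, "ry": 0, "rz": 0, "claw": -1}], newtons=30)

```text
t: 2.2
position: [0.473, 0.0649, 0.1737]
tool_rot: [0.125, 0.962, 0.244, 0.01]
wrist_force: [-0.2, -3.5, -1.3]
width: 0.0135
finger_force: 35.3
```

```bash
python3 plan.py nl,0.1,0,1 nl,0.785,0,7
```

```text
t 2.2 q [-0.41  0.46  1.94  0.6   0.96 -2.12] P [0.473  0.0649 0.1737] w 0.0135
nl,0.1,0,1 ang/row deg 0.49  xyz cm [-0.38  0.34 -0.24]  rv [ 0.0068  0.0045 -0.0024]
nl,0.785,0,7 ang/row deg 5.61  xyz cm [0. 0. 0.]  rv [ 0.0076  0.0463 -0.0859]
```

>>> step_arm(increments=[{"x": -0.01, "y": -0.03, "z": -0.015, "rx": 0.0076, "ry": 0.0463, "rz": -0.086, "claw": -1}, {"x": -0.01, "y": -0.03, "z": -0.015, "rx": 0.0076, "ry": 0.0463, "rz": -0.086, "claw": -1}, {"x": -0.01, "y": -0.03, "z": -0.015, "rx": 0.0076, "ry": 0.0463, "rz": -0.086, "claw": -1}, {"x": -0.01, "y": -0.03, "z": -0.015, "rx": 0.0076, "ry": 0.0463, "rz": -0.086, "claw": -1}, {"x": -0.01, "y": -0.03, "z": -0.015, "rx": 0.0076, "ry": 0.0463, "rz": -0.086, "claw": -1}, {"x": -0.01, "y": -0.03, "z": -0.015, "rx": 0.0076, "ry": 0.0463, "rz": -0.086, "claw": -1}, {"x": -0.01, "y": -0.03, "z": -0.015, "rx": 0.0076, "ry": 0.0463, "rz": -0.086, "claw": -1}, {"x": 0, "y": 0, "z": 0, "rx": 0, "ry": 0, "rz": 0, "claw": -1}])

```text
t: 2.87
position: [0.4714, 0.0628, 0.1724]
tool_rot: [0.444, 0.862, 0.233, -0.073]
wrist_force: [-3.7, -6.2, -8.7]
width: 0.0135
finger_force: 34.8
```

```bash
python3 plan.py nl,0.785,0,1 nl,0.785,0.06,4 fr,0.15,0.06,8 fr,.15,0,3; python3 -c "
from plant import r;o=r.get_obs();print(o['wrist_force'],o['wrist_torque'])"
```

```text
t 2.87 q [-0.41  0.46  1.94  0.6   0.96 -1.44] P [0.4714 0.0628 0.1724] w 0.0135
nl,0.785,0,1 ang/row deg 0.41  xyz cm [-0.22  0.54 -0.11]  rv [0.0063 0.0018 0.0029]
nl,0.785,0.06,4 ang/row deg 0.0  xyz cm [-0.12 -0.71  1.32]  rv [0. 0. 0.]
fr,0.15,0.06,8 ang/row deg 4.55  xyz cm [ 1.27 -1.54 -0.72]  rv [-0.0062 -0.0376  0.0697]
fr,.15,0,3 ang/row deg 0.0  xyz cm [ 0.16  0.95 -1.76]  rv [0. 0. 0.]
[-3.73164503 -6.23634738 -8.65150286] [-1.52266706  0.58066895  0.07819742]
```

>>> step_arm(increments=[{"x": 0, "y": 0, "z": 0, "rx": 0, "ry": 0, "rz": 0, "claw": 0.1}, {"x": 0, "y": 0, "z": 0, "rx": 0, "ry": 0, "rz": 0, "claw": 0.1}, {"x": 0, "y": 0, "z": 0, "rx": 0, "ry": 0, "rz": 0, "claw": 0.1}, {"x": -0.16, "y": -0.95, "z": 1.76, "rx": 0, "ry": 0, "rz": 0, "claw": 0.1}, {"x": -0.16, "y": -0.95, "z": 1.76, "rx": 0, "ry": 0, "rz": 0, "claw": 0.1}, {"x": -0.16, "y": -0.95, "z": 1.76, "rx": 0, "ry": 0, "rz": 0, "claw": 0.1}, {"x": -0.16, "y": -0.95, "z": 1.76, "rx": 0, "ry": 0, "rz": 0, "claw": 0.1}, {"x": 0, "y": 0, "z": 0, "rx": 0, "ry": 0, "rz": 0, "claw": 0.1}])

```text
t: 3.53
position: [0.4675, 0.0259, 0.2463]
tool_rot: [0.442, 0.862, 0.236, -0.07]
wrist_force: [0.9, -0.3, 0.3]
width: 0.0467
finger_force: 0.0
```

```bash
python3 - <<'E'
import json;v=json.load(open("rig.json"));v[3]=.785;json.dump(v,open("rig.json","w"))
E
python3 look.py w2; python3 plan.py fr,0.15,0.06,8 fr,.15,0,3 fr,.785,0,7 fr,.785,.08,4 nr,.2,.08,8 nr,.2,0,4
```

```text
t 3.58 q [-0.5   0.34  1.87  0.52  1.16 -1.39] P [0.4666 0.0268 0.2449] w 0.0471
fr,0.15,0.06,8 ang/row deg 4.53  xyz cm [ 1.24 -1.38 -0.98]  rv [-0.0062 -0.0365  0.0699]
fr,.15,0,3 ang/row deg 0.0  xyz cm [ 0.16  0.95 -1.76]  rv [0. 0. 0.]
fr,.785,0,7 ang/row deg 5.2  xyz cm [0. 0. 0.]  rv [ 0.0071  0.0429 -0.0796]
fr,.785,.08,4 ang/row deg 0.0  xyz cm [-0.16 -0.95  1.76]  rv [0. 0. 0.]
nr,.2,.08,8 ang/row deg 4.19  xyz cm [-1.48  0.24  0.  ]  rv [-0.0057 -0.0346  0.0642]
nr,.2,0,4 ang/row deg 0.0  xyz cm [ 0.16  0.95 -1.76]  rv [0. 0. 0.]
```

View pics/w2.png

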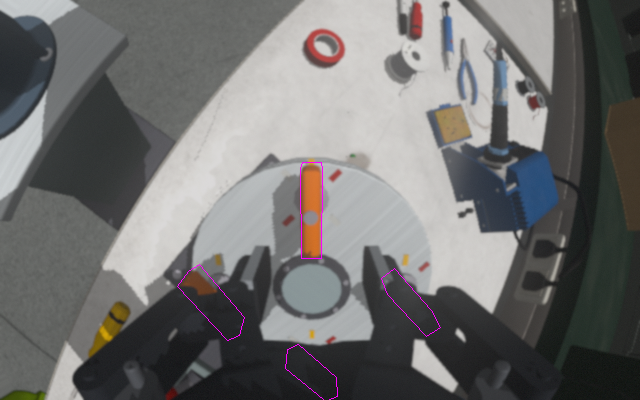

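Near left lies at (312,211), over the yellow marks and exactly on its outline. On to far right.

>>> step_arm(increments=[{"x": 1.24, "y": -1.38, "z": -0.98, "rx": -0.0062, "ry": -0.0365, "rz": 0.07, "claw": 0.1}, {"x": 1.24, "y": -1.38, "z": -0.98, "rx": -0.0062, "ry": -0.0365, "rz": 0.07, "claw": 0.1}, {"x": 1.24, "y": -1.38, "z": -0.98, "rx": -0.0062, "ry": -0.0365, "rz": 0.07, "claw": 0.1}, {"x": 1.24, "y": -1.38, "z": -0.98, "rx": -0.0062, "ry": -0.0365, "rz": 0.07, "claw": 0.1}, {"x": 1.24, "y": -1.38, "z": -0.98, "rx": -0.0062, "ry": -0.0365, "rz": 0.07, "claw": 0.1}, {"x": 1.24, "y": -1.38, "z": -0.98, "rx": -0.0062, "ry": -0.0365, "rz": 0.07, "claw": 0.1}, {"x": 1.24, "y": -1.38, "z": -0.98, "rx": -0.0062, "ry": -0.0365, "rz": 0.07, "claw": 0.1}, {"x": 1.24, "y": -1.38, "z": -0.98, "rx": -0.0062, "ry": -0.0365, "rz": 0.07, "claw": 0.1}])

```text
t: 4.25
position: [0.5643, -0.0821, 0.1632]
tool_rot: [0.149, 0.958, 0.247, -0.002]
wrist_force: [0.5, 0.3, -0.7]
width: 0.047
finger_force: 0.0
```

```bash
python3 look.py w3; python3 plan.py fr,.15,0.0,4
```

```text
t 4.3 q [-0.58  0.62  1.62  0.49  1.17 -2.1 ] P [ 0.567  -0.0855  0.1614] w 0.047
fr,.15,0.0,4 ang/row deg 0.11  xyz cm [ 0.09  0.76 -1.19]  rv [ 0.001  -0.0006 -0.0015]
```

View pics/w3.png

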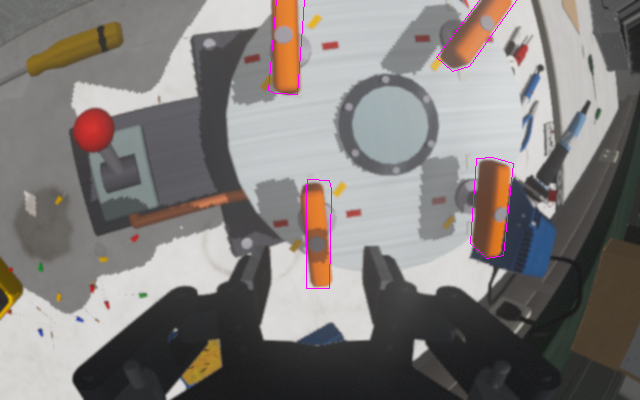

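Far right at (317,235) is centred and on its outline, and the lever ball is at (95,130).

>>> step_arm(increments=[{"x": 0.09, "y": 0.76, "z": -1.2, "rx": 0, "ry": 0, "rz": 0, "claw": 0.1}, {"x": 0.09, "y": 0.76, "z": -1.2, "rx": 0, "ry": 0, "rz": 0, "claw": 0.1}, {"x": 0.09, "y": 0.76, "z": -1.2, "rx": 0, "ry": 0, "rz": 0, "claw": 0.1}, {"x": 0.09, "y": 0.76, "z": -1.2, "rx": 0, "ry": 0, "rz": 0, "claw": 0.1}, {"x": 0, "y": 0, "z": 0, "rx": 0, "ry": 0, "rz": 0, "claw": 0.1}, {"x": 0, "y": 0, "z": 0, "rx": 0, "ry": 0, "rz": 0, "claw": -1}, {"x": 0, "y": 0, "z": 0, "rx": 0, "ry": 0, "rz": 0, "claw": -1}, {"x": 0, "y": 0, "z": 0, "rx": 0, "ry": 0, "rz": 0, "claw": -1}])

```text
t: 4.97
position: [0.5658, -0.0553, 0.1153]
tool_rot: [0.149, 0.959, 0.242, -0.003]
wrist_force: [-4.9, -6.5, -1.3]
width: 0.0135
finger_force: 35.8
```

>>> step_arm(increments=[{"x": 0, "y": 0, "z": 0, "rx": 0.0071, "ry": 0.043, "rz": -0.08, "claw": -1}, {"x": 0, "y": 0, "z": 0, "rx": 0.0071, "ry": 0.043, "rz": -0.08, "claw": -1}, {"x": 0, "y": 0, "z": 0, "rx": 0.0071, "ry": 0.043, "rz": -0.08, "claw": -1}, {"x": 0, "y": 0, "z": 0, "rx": 0.0071, "ry": 0.043, "rz": -0.08, "claw": -1}, {"x": 0, "y": 0, "z": 0, "rx": 0.0071, "ry": 0.043, "rz": -0.08, "claw": -1}, {"x": 0, "y": 0, "z": 0, "rx": 0.0071, "ry": 0.043, "rz": -0.08, "claw": -1}, {"x": 0, "y": 0, "z": 0, "rx": 0.0071, "ry": 0.043, "rz": -0.08, "claw": -1}, {"x": 0, "y": 0, "z": 0, "rx": 0, "ry": 0, "rz": 0, "claw": -1}])

```text
t: 5.63
position: [0.5675, -0.0532, 0.1166]
tool_rot: [0.444, 0.861, 0.235, -0.079]
wrist_force: [-2.3, -2.3, -2.9]
width: 0.0137
finger_force: 35.1
```

```bash
python3 plan.py fr,0.785,0,1 fr,.785,.08,4 nr,.15,.08,9 nr,.15,0,4;  python3 -c "
from plant import r;o=r.get_obs();print(o['wrist_force'],o['wrist_torque'])"
```

```text
t 5.63 q [-0.53  0.68  1.67  0.53  1.06 -1.48] P [ 0.5675 -0.0532  0.1166] w 0.0137
fr,0.785,0,1 ang/row deg 0.45  xyz cm [ 0.3  -0.19 -0.28]  rv [-0.0013 -0.0073  0.0022]
fr,.785,.08,4 ang/row deg 0.0  xyz cm [-0.16 -0.95  1.76]  rv [0. 0. 0.]
nr,.15,.08,9 ang/row deg 4.04  xyz cm [-1.32  0.22 -0.  ]  rv [-0.0055 -0.0334  0.0619]
nr,.15,0,4 ang/row deg 0.0  xyz cm [ 0.16  0.95 -1.76]  rv [0. 0. 0.]
[-2.30980041 -2.30008836 -2.86911112] [-0.600955    0.3277198   0.02771779]
```

>>> step_arm(increments=[{"x": 0, "y": 0, "z": 0, "rx": 0, "ry": 0, "rz": 0, "claw": 0.1}, {"x": 0, "y": 0, "z": 0, "rx": 0, "ry": 0, "rz": 0, "claw": 0.1}, {"x": 0, "y": 0, "z": 0, "rx": 0, "ry": 0, "rz": 0, "claw": 0.1}, {"x": -0.16, "y": -0.95, "z": 1.76, "rx": 0, "ry": 0, "rz": 0, "claw": 0.1}, {"x": -0.16, "y": -0.95, "z": 1.76, "rx": 0, "ry": 0, "rz": 0, "claw": 0.1}, {"x": -0.16, "y": -0.95, "z": 1.76, "rx": 0, "ry": 0, "rz": 0, "claw": 0.1}, {"x": -0.16, "y": -0.95, "z": 1.76, "rx": 0, "ry": 0, "rz": 0, "claw": 0.1}, {"x": 0, "y": 0, "z": 0, "rx": 0, "ry": 0, "rz": 0, "claw": 0.1}])

```text
t: 6.3
position: [0.5639, -0.0926, 0.1905]
tool_rot: [0.443, 0.862, 0.235, -0.075]
wrist_force: [0.8, 1.0, 0.2]
width: 0.0472
finger_force: 0.0
```

>>> step_arm(increments=[{"x": -1.45, "y": 0.23, "z": -0.03, "rx": -0.0062, "ry": -0.0376, "rz": 0.07, "claw": 0.1}, {"x": -1.45, "y": 0.23, "z": -0.03, "rx": -0.0062, "ry": -0.0376, "rz": 0.07, "claw": 0.1}, {"x": -1.45, "y": 0.23, "z": -0.03, "rx": -0.0062, "ry": -0.0376, "rz": 0.07, "claw": 0.1}, {"x": -1.45, "y": 0.23, "z": -0.03, "rx": -0.0062, "ry": -0.0376, "rz": 0.07, "claw": 0.1}, {"x": -1.45, "y": 0.23, "z": -0.03, "rx": -0.0062, "ry": -0.0376, "rz": 0.07, "claw": 0.1}, {"x": -1.45, "y": 0.23, "z": -0.03, "rx": -0.0062, "ry": -0.0376, "rz": 0.07, "claw": 0.1}, {"x": -1.45, "y": 0.23, "z": -0.03, "rx": -0.0062, "ry": -0.0376, "rz": 0.07, "claw": 0.1}, {"x": -1.45, "y": 0.23, "z": -0.03, "rx": -0.0062, "ry": -0.0376, "rz": 0.07, "claw": 0.1}])

```text
t: 6.97
position: [0.4447, -0.0709, 0.1844]
tool_rot: [0.148, 0.958, 0.247, -0.001]
wrist_force: [0.3, 0.1, -0.3]
width: 0.0469
finger_force: 0.0
```

```bash
python3 - <<'E'
import json;v=json.load(open("rig.json"));v[6]=.785;json.dump(v,open("rig.json","w"))
E
python3 look.py w4; python3 plan.py nr,.18,0.0,5
```

```text
t 7.02 q [-0.7   0.46  1.89  0.47  1.12 -2.24] P [ 0.4416 -0.0693  0.1843] w 0.0471
nr,.18,0.0,5 ang/row deg 0.42  xyz cm [ 0.21  0.67 -1.41]  rv [ 0.0002  0.0014 -0.0073]
```

View pics/w4.png

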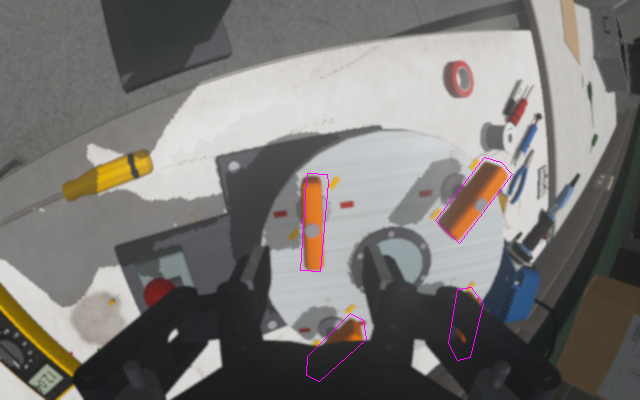

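Near right at (314,222) is centred, parallel to the fingers, and the far-right bar shows over yellow. Descend, grip and turn.

>>> step_arm(increments=[{"x": 0.26, "y": 0.84, "z": -1.76, "rx": 0, "ry": 0, "rz": 0, "claw": 0.1}, {"x": 0.26, "y": 0.84, "z": -1.76, "rx": 0, "ry": 0, "rz": 0, "claw": 0.1}, {"x": 0.26, "y": 0.84, "z": -1.76, "rx": 0, "ry": 0, "rz": 0, "claw": 0.1}, {"x": 0.26, "y": 0.84, "z": -1.76, "rx": 0, "ry": 0, "rz": 0, "claw": 0.1}, {"x": 0, "y": 0, "z": 0, "rx": 0, "ry": 0, "rz": 0, "claw": 0.1}, {"x": 0, "y": 0, "z": 0, "rx": 0, "ry": 0, "rz": 0, "claw": -1}, {"x": 0, "y": 0, "z": 0, "rx": 0, "ry": 0, "rz": 0, "claw": -1}, {"x": 0, "y": 0, "z": 0, "rx": 0, "ry": 0, "rz": 0, "claw": -1}])

```text
t: 7.68
position: [0.4567, -0.039, 0.1149]
tool_rot: [0.151, 0.958, 0.246, -0.001]
wrist_force: [1.1, 0.6, -4.7]
width: 0.0134
finger_force: 30.2
```

>>> step_arm(increments=[{"x": 0, "y": 0, "z": 0, "rx": 0.0071, "ry": 0.043, "rz": -0.08, "claw": -1}, {"x": 0, "y": 0, "z": 0, "rx": 0.0071, "ry": 0.043, "rz": -0.08, "claw": -1}, {"x": 0, "y": 0, "z": 0, "rx": 0.0071, "ry": 0.043, "rz": -0.08, "claw": -1}, {"x": 0, "y": 0, "z": 0, "rx": 0.0071, "ry": 0.043, "rz": -0.08, "claw": -1}, {"x": 0, "y": 0, "z": 0, "rx": 0.0071, "ry": 0.043, "rz": -0.08, "claw": -1}, {"x": 0, "y": 0, "z": 0, "rx": 0.0071, "ry": 0.043, "rz": -0.08, "claw": -1}, {"x": 0, "y": 0, "z": 0, "rx": 0.0071, "ry": 0.043, "rz": -0.08, "claw": -1}, {"x": 0, "y": 0, "z": 0, "rx": 0, "ry": 0, "rz": 0, "claw": -1}])

```text
t: 8.35
position: [0.4549, -0.0411, 0.1136]
tool_rot: [0.444, 0.862, 0.232, -0.078]
wrist_force: [-6.0, -6.9, -6.1]
width: 0.0137
finger_force: 29.7
```

```bash
python3 plan.py nr,0.785,0,1 nr,.785,.08,4 fl,.08,.08,8 fl,.08,0,4;  python3 -c "
from plant import r;o=r.get_obs();print(o['wrist_force'],o['wrist_torque'])"
```

```text
t 8.35 q [-0.63  0.59  1.95  0.55  0.93 -1.66] P [ 0.4549 -0.0411  0.1136] w 0.0137
nr,0.785,0,1 ang/row deg 0.53  xyz cm [-0.28  0.54  0.02]  rv [ 0.004  -0.0083  0.0009]
nr,.785,.08,4 ang/row deg 0.0  xyz cm [-0.16 -0.95  1.76]  rv [0. 0. 0.]
fl,.08,.08,8 ang/row deg 5.05  xyz cm [1.69 1.06 0.72]  rv [-0.0069 -0.0417  0.0773]
fl,.08,0,4 ang/row deg 0.0  xyz cm [ 0.16  0.95 -1.76]  rv [0. 0. 0.]
[-5.9526847  -6.938274   -6.09266048] [-1.56140894  0.83179427  0.30430369]
```

>>> step_arm(increments=[{"x": 0, "y": 0, "z": 0, "rx": 0, "ry": 0, "rz": 0, "claw": 0.1}, {"x": 0, "y": 0, "z": 0, "rx": 0, "ry": 0, "rz": 0, "claw": 0.1}, {"x": 0, "y": 0, "z": 0, "rx": 0, "ry": 0, "rz": 0, "claw": 0.1}, {"x": -0.16, "y": -0.95, "z": 1.76, "rx": 0, "ry": 0, "rz": 0, "claw": 0.1}, {"x": -0.16, "y": -0.95, "z": 1.76, "rx": 0, "ry": 0, "rz": 0, "claw": 0.1}, {"x": -0.16, "y": -0.95, "z": 1.76, "rx": 0, "ry": 0, "rz": 0, "claw": 0.1}, {"x": -0.16, "y": -0.95, "z": 1.76, "rx": 0, "ry": 0, "rz": 0, "claw": 0.1}, {"x": 0, "y": 0, "z": 0, "rx": 0, "ry": 0, "rz": 0, "claw": 0.1}])

```text
t: 9.02
position: [0.4516, -0.0786, 0.1874]
tool_rot: [0.443, 0.862, 0.235, -0.075]
wrist_force: [-0.3, 0.4, 0.2]
width: 0.0469
finger_force: 0.0
```

>>> step_arm(increments=[{"x": 1.66, "y": 1.1, "z": 0.73, "rx": -0.0069, "ry": -0.0417, "rz": 0.077, "claw": 0.1}, {"x": 1.66, "y": 1.1, "z": 0.73, "rx": -0.0069, "ry": -0.0417, "rz": 0.077, "claw": 0.1}, {"x": 1.66, "y": 1.1, "z": 0.73, "rx": -0.0069, "ry": -0.0417, "rz": 0.077, "claw": 0.1}, {"x": 1.66, "y": 1.1, "z": 0.73, "rx": -0.0069, "ry": -0.0417, "rz": 0.077, "claw": 0.1}, {"x": 1.66, "y": 1.1, "z": 0.73, "rx": -0.0069, "ry": -0.0417, "rz": 0.077, "claw": 0.1}, {"x": 1.66, "y": 1.1, "z": 0.73, "rx": -0.0069, "ry": -0.0417, "rz": 0.077, "claw": 0.1}, {"x": 1.66, "y": 1.1, "z": 0.73, "rx": -0.0069, "ry": -0.0417, "rz": 0.077, "claw": 0.1}, {"x": 1.66, "y": 1.1, "z": 0.73, "rx": -0.0069, "ry": -0.0417, "rz": 0.077, "claw": 0.1}])

```text
t: 9.68
position: [0.5826, 0.0134, 0.2429]
tool_rot: [0.117, 0.962, 0.247, 0.007]
wrist_force: [-1.3, 0.2, -0.3]
width: 0.047
finger_force: 0.0
```

```bash
python3 - <<'E'
import json;v=json.load(open("rig.json"));v[4]=.785;json.dump(v,open("rig.json","w"))
E
python3 look.py w5; python3 plan.py fl,.08,0.0,4
```

```text
t 9.73 q [-0.41  0.49  1.58  0.51  1.25 -1.95] P [0.5863 0.0148 0.2449] w 0.0469
fl,.08,0.0,4 ang/row deg 0.07  xyz cm [ 0.03  0.85 -1.84]  rv [ 0.0001  0.0006 -0.0011]
```

View pics/w5.png

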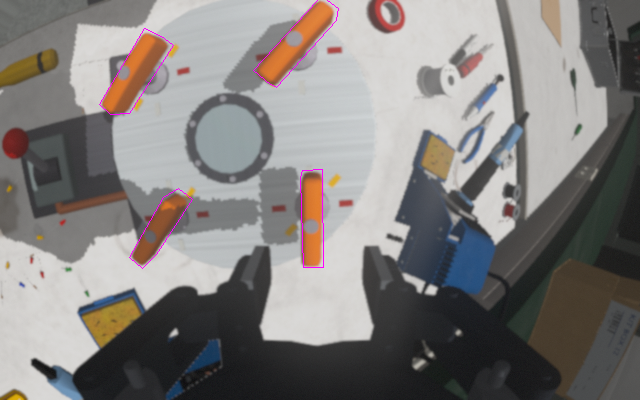

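Three bars lie at 0.785 on their outlines, at (137,72), (297,43) and (162,228). Far left at (312,218) is centred between the fingers.

>>> step_arm(increments=[{"x": 0.03, "y": 0.85, "z": -1.84, "rx": 0, "ry": 0, "rz": 0, "claw": 0.1}, {"x": 0.03, "y": 0.85, "z": -1.84, "rx": 0, "ry": 0, "rz": 0, "claw": 0.1}, {"x": 0.03, "y": 0.85, "z": -1.84, "rx": 0, "ry": 0, "rz": 0, "claw": 0.1}, {"x": 0.03, "y": 0.85, "z": -1.84, "rx": 0, "ry": 0, "rz": 0, "claw": 0.1}, {"x": 0, "y": 0, "z": 0, "rx": 0, "ry": 0, "rz": 0, "claw": 0.1}, {"x": 0, "y": 0, "z": 0, "rx": 0, "ry": 0, "rz": 0, "claw": -1}, {"x": 0, "y": 0, "z": 0, "rx": 0, "ry": 0, "rz": 0, "claw": -1}, {"x": 0, "y": 0, "z": 0, "rx": 0, "ry": 0, "rz": 0, "claw": -1}])

```text
t: 10.4
position: [0.5847, 0.0482, 0.172]
tool_rot: [0.121, 0.961, 0.25, 0.008]
wrist_force: [1.2, 6.7, -2.1]
width: 0.0137
finger_force: 34.7
```

>>> step_arm(increments=[{"x": 0, "y": 0, "z": 0, "rx": 0.0078, "ry": 0.0475, "rz": -0.088, "claw": -1}, {"x": 0, "y": 0, "z": 0, "rx": 0.0078, "ry": 0.0475, "rz": -0.088, "claw": -1}, {"x": 0, "y": 0, "z": 0, "rx": 0.0078, "ry": 0.0475, "rz": -0.088, "claw": -1}, {"x": 0, "y": 0, "z": 0, "rx": 0.0078, "ry": 0.0475, "rz": -0.088, "claw": -1}, {"x": 0, "y": 0, "z": 0, "rx": 0.0078, "ry": 0.0475, "rz": -0.088, "claw": -1}, {"x": 0, "y": 0, "z": 0, "rx": 0.0078, "ry": 0.0475, "rz": -0.088, "claw": -1}, {"x": 0, "y": 0, "z": 0, "rx": 0.0078, "ry": 0.0475, "rz": -0.088, "claw": -1}, {"x": 0, "y": 0, "z": 0, "rx": 0, "ry": 0, "rz": 0, "claw": -1}])

```text
t: 11.07
position: [0.5856, 0.0494, 0.1727]
tool_rot: [0.444, 0.86, 0.24, -0.078]
wrist_force: [5.1, 14.1, 1.6]
width: 0.0136
finger_force: 34.8
```

```bash
python3 plan.py fl,0.785,0,1 fl,1.57,0,8 fl,1.57,.08,4 nr,.785,.08,8 nr,.785,0,4;  python3 -c "
from plant import r;o=r.get_obs();print(o['wrist_force'],o['wrist_torque'])"
```

```text
t 11.07 q [-0.36  0.58  1.66  0.57  1.08 -1.3 ] P [0.5856 0.0494 0.1727] w 0.0136
fl,0.785,0,1 ang/row deg 0.66  xyz cm [ 0.2  -0.06 -0.14]  rv [-0.0102 -0.0025  0.005 ]
fl,1.57,0,8 ang/row deg 5.62  xyz cm [0. 0. 0.]  rv [ 0.0076  0.0464 -0.0861]
fl,1.57,.08,4 ang/row deg 0.0  xyz cm [-0.16 -0.95  1.76]  rv [0. 0. 0.]
nr,.785,.08,8 ang/row deg 5.62  xyz cm [-1.69 -1.06 -0.72]  rv [-0.0076 -0.0464  0.0861]
nr,.785,0,4 ang/row deg 0.0  xyz cm [ 0.16  0.95 -1.76]  rv [0. 0. 0.]
[ 5.10630906 14.07930836  1.64059397] [ 1.45188564 -0.58073707 -0.28893385]
```

>>> step_arm(increments=[{"x": 0, "y": 0, "z": 0, "rx": 0, "ry": 0, "rz": 0, "claw": -1}, {"x": 0, "y": 0, "z": 0, "rx": 0, "ry": 0, "rz": 0, "claw": -1}, {"x": 0, "y": 0, "z": 0, "rx": 0.0076, "ry": 0.0464, "rz": -0.086, "claw": -1}, {"x": 0, "y": 0, "z": 0, "rx": 0.0076, "ry": 0.0464, "rz": -0.086, "claw": -1}, {"x": 0, "y": 0, "z": 0, "rx": 0.0076, "ry": 0.0464, "rz": -0.086, "claw": -1}, {"x": 0, "y": 0, "z": 0, "rx": 0.0076, "ry": 0.0464, "rz": -0.086, "claw": -1}, {"x": 0, "y": 0, "z": 0, "rx": 0.0076, "ry": 0.0464, "rz": -0.086, "claw": -1}, {"x": 0, "y": 0, "z": 0, "rx": 0.0076, "ry": 0.0464, "rz": -0.086, "claw": -1}])

```text
t: 11.73
position: [0.5869, 0.0498, 0.1731]
tool_rot: [0.675, 0.693, 0.209, -0.144]
wrist_force: [9.6, 16.8, 0.5]
width: 0.0137
finger_force: 34.4
```

>>> step_arm(increments=[{"x": 0, "y": 0, "z": 0, "rx": 0.0076, "ry": 0.0464, "rz": -0.086, "claw": -1}, {"x": 0, "y": 0, "z": 0, "rx": 0.0076, "ry": 0.0464, "rz": -0.086, "claw": -1}, {"x": 0, "y": 0, "z": 0, "rx": 0, "ry": 0, "rz": 0, "claw": -1}, {"x": 0, "y": 0, "z": 0, "rx": 0, "ry": 0, "rz": 0, "claw": -1}])

```text
t: 12.07
position: [0.5875, 0.0498, 0.1731]
tool_rot: [0.738, 0.625, 0.195, -0.163]
wrist_force: [9.9, 16.0, 0.8]
width: 0.0133
finger_force: 34.3
```

```bash
python3 plan.py fl,1.571,0,1 fl,1.571,.08,4 nr,.785,.08,8 nr,.785,0,4;  python3 -c "
from plant import r;o=r.get_obs();print(o['wrist_force'],o['wrist_torque'])"
```

```text
t 12.07 q [-0.36  0.58  1.66  0.58  1.08 -0.52] P [0.5875 0.0498 0.1731] w 0.0133
fl,1.571,0,1 ang/row deg 0.83  xyz cm [ 0.01 -0.1  -0.18]  rv [-0.0128  0.0059  0.0028]
fl,1.571,.08,4 ang/row deg 0.0  xyz cm [-0.16 -0.95  1.76]  rv [0. 0. 0.]
nr,.785,.08,8 ang/row deg 5.63  xyz cm [-1.69 -1.06 -0.72]  rv [-0.0076 -0.0465  0.0862]
nr,.785,0,4 ang/row deg 0.0  xyz cm [ 0.16  0.95 -1.76]  rv [0. 0. 0.]
[ 9.86207243 15.98273676  0.84382535] [ 1.67040395 -1.10732476 -0.36364862]
```

>>> step_arm(increments=[{"x": 0, "y": 0, "z": 0, "rx": 0, "ry": 0, "rz": 0, "claw": 0.1}, {"x": 0, "y": 0, "z": 0, "rx": 0, "ry": 0, "rz": 0, "claw": 0.1}, {"x": 0, "y": 0, "z": 0, "rx": 0, "ry": 0, "rz": 0, "claw": 0.1}, {"x": -0.16, "y": -0.95, "z": 1.76, "rx": 0, "ry": 0, "rz": 0, "claw": 0.1}, {"x": -0.16, "y": -0.95, "z": 1.76, "rx": 0, "ry": 0, "rz": 0, "claw": 0.1}, {"x": -0.16, "y": -0.95, "z": 1.76, "rx": 0, "ry": 0, "rz": 0, "claw": 0.1}, {"x": -0.16, "y": -0.95, "z": 1.76, "rx": 0, "ry": 0, "rz": 0, "claw": 0.1}, {"x": 0, "y": 0, "z": 0, "rx": 0, "ry": 0, "rz": 0, "claw": 0.1}])

```text
t: 12.73
position: [0.5791, 0.0049, 0.2433]
tool_rot: [0.739, 0.626, 0.191, -0.159]
wrist_force: [-0.5, 0.4, 1.1]
width: 0.0472
finger_force: 0.0
```

>>> step_arm(increments=[{"x": -1.69, "y": -1.06, "z": -0.72, "rx": -0.0092, "ry": -0.0457, "rz": 0.0865, "claw": 0.1}, {"x": -1.69, "y": -1.06, "z": -0.72, "rx": -0.0092, "ry": -0.0457, "rz": 0.0865, "claw": 0.1}, {"x": -1.69, "y": -1.06, "z": -0.72, "rx": -0.0092, "ry": -0.0457, "rz": 0.0865, "claw": 0.1}, {"x": -1.69, "y": -1.06, "z": -0.72, "rx": -0.0092, "ry": -0.0457, "rz": 0.0865, "claw": 0.1}, {"x": -1.69, "y": -1.06, "z": -0.72, "rx": -0.0092, "ry": -0.0457, "rz": 0.0865, "claw": 0.1}, {"x": -1.69, "y": -1.06, "z": -0.72, "rx": -0.0092, "ry": -0.0457, "rz": 0.0865, "claw": 0.1}, {"x": -1.69, "y": -1.06, "z": -0.72, "rx": -0.0092, "ry": -0.0457, "rz": 0.0865, "claw": 0.1}, {"x": -1.69, "y": -1.06, "z": -0.72, "rx": -0.0092, "ry": -0.0457, "rz": 0.0865, "claw": 0.1}])

```text
t: 13.4
position: [0.4407, -0.0773, 0.1816]
tool_rot: [0.441, 0.864, 0.229, -0.076]
wrist_force: [-0.2, -0.7, 0.3]
width: 0.047
finger_force: 0.0
```

>>> step_arm(increments=[{"x": 0, "y": 0, "z": 0, "rx": 0, "ry": 0, "rz": 0, "claw": 0.1}])

```text
t: 13.48
position: [0.4387, -0.0773, 0.1809]
tool_rot: [0.443, 0.863, 0.229, -0.078]
wrist_force: [-0.0, 0.6, -0.2]
width: 0.0474
finger_force: 0.0
```

```bash
python3 plan.py nr,.785,0,4
```

```text
t 13.48 q [-0.71  0.46  1.9   0.46  1.11 -1.61] P [ 0.4387 -0.0773  0.1809] w 0.0474
nr,.785,0,4 ang/row deg 0.2  xyz cm [ 0.33  1.04 -1.68]  rv [ 0.0025 -0.0025 -0.0002]
```

>>> step_arm(increments=[{"x": 0.33, "y": 1.02, "z": -1.68, "rx": 0.0025, "ry": -0.0025, "rz": 0, "claw": 0.1}, {"x": 0.33, "y": 1.02, "z": -1.68, "rx": 0.0025, "ry": -0.0025, "rz": 0, "claw": 0.1}, {"x": 0.33, "y": 1.02, "z": -1.68, "rx": 0.0025, "ry": -0.0025, "rz": 0, "claw": 0.1}, {"x": 0.33, "y": 1.02, "z": -1.68, "rx": 0.0025, "ry": -0.0025, "rz": 0, "claw": 0.1}, {"x": 0, "y": 0, "z": 0, "rx": 0, "ry": 0, "rz": 0, "claw": 0.1}, {"x": 0, "y": 0, "z": 0, "rx": 0, "ry": 0, "rz": 0, "claw": -1}, {"x": 0, "y": 0, "z": 0, "rx": 0, "ry": 0, "rz": 0, "claw": -1}, {"x": 0, "y": 0, "z": 0, "rx": 0, "ry": 0, "rz": 0, "claw": -1}])

```text
t: 14.15
position: [0.4529, -0.0385, 0.1146]
tool_rot: [0.439, 0.865, 0.232, -0.074]
wrist_force: [-6.4, -7.1, 2.5]
width: 0.0137
finger_force: 34.7
```

>>> step_arm(increments=[{"x": 0, "y": 0, "z": 0, "rx": 0.0076, "ry": 0.0464, "rz": -0.086, "claw": -1}, {"x": 0, "y": 0, "z": 0, "rx": 0.0076, "ry": 0.0464, "rz": -0.086, "claw": -1}, {"x": 0, "y": 0, "z": 0, "rx": 0.0076, "ry": 0.0464, "rz": -0.086, "claw": -1}, {"x": 0, "y": 0, "z": 0, "rx": 0.0076, "ry": 0.0464, "rz": -0.086, "claw": -1}, {"x": 0, "y": 0, "z": 0, "rx": 0.0076, "ry": 0.0464, "rz": -0.086, "claw": -1}, {"x": 0, "y": 0, "z": 0, "rx": 0.0076, "ry": 0.0464, "rz": -0.086, "claw": -1}, {"x": 0, "y": 0, "z": 0, "rx": 0.0076, "ry": 0.0464, "rz": -0.086, "claw": -1}, {"x": 0, "y": 0, "z": 0, "rx": 0.0076, "ry": 0.0464, "rz": -0.086, "claw": -1}])

```text
t: 14.82
position: [0.4518, -0.0386, 0.1144]
tool_rot: [0.738, 0.629, 0.184, -0.158]
wrist_force: [-13.1, -10.0, -4.3]
width: 0.0136
finger_force: 34.3
```

>>> step_arm(increments=[{"x": 0, "y": 0, "z": 0, "rx": 0, "ry": 0, "rz": 0, "claw": -1}, {"x": 0, "y": 0, "z": 0, "rx": 0, "ry": 0, "rz": 0, "claw": -1}])

```text
t: 14.98
position: [0.4517, -0.0387, 0.1144]
tool_rot: [0.737, 0.631, 0.184, -0.158]
wrist_force: [-13.7, -11.2, -3.3]
width: 0.0137
finger_force: 34.3
```

```bash
python3 plan.py nr,1.571,0,1 nr,1.571,.08,4 nl,.785,.08,8 nl,.785,0,4;  python3 -c "
from plant import r;o=r.get_obs();print(o['wrist_force'],o['wrist_torque'])"
```

```text
t 14.98 q [-0.63  0.59  1.96  0.55  0.92 -0.89] P [ 0.4517 -0.0387  0.1144] w 0.0137
nr,1.571,0,1 ang/row deg 0.74  xyz cm [ 0.03  0.3  -0.06]  rv [ 0.0098 -0.0021 -0.0082]
nr,1.571,.08,4 ang/row deg 0.0  xyz cm [-0.16 -0.95  1.76]  rv [0. 0. 0.]
nl,.785,.08,8 ang/row deg 5.63  xyz cm [0.21 1.3  0.72]  rv [-0.0076 -0.0465  0.0862]
nl,.785,0,4 ang/row deg 0.0  xyz cm [ 0.16  0.95 -1.76]  rv [0. 0. 0.]
[-13.6629387  -11.2474937   -3.27964033] [-1.81521235  1.72000145  0.67132448]
```

>>> step_arm(increments=[{"x": 0, "y": 0, "z": 0, "rx": 0, "ry": 0, "rz": 0, "claw": 0.1}, {"x": 0, "y": 0, "z": 0, "rx": 0, "ry": 0, "rz": 0, "claw": 0.1}, {"x": 0, "y": 0, "z": 0, "rx": 0, "ry": 0, "rz": 0, "claw": 0.1}, {"x": -0.16, "y": -0.95, "z": 1.76, "rx": 0, "ry": 0, "rz": 0, "claw": 0.1}, {"x": -0.16, "y": -0.95, "z": 1.76, "rx": 0, "ry": 0, "rz": 0, "claw": 0.1}, {"x": -0.16, "y": -0.95, "z": 1.76, "rx": 0, "ry": 0, "rz": 0, "claw": 0.1}, {"x": -0.16, "y": -0.95, "z": 1.76, "rx": 0, "ry": 0, "rz": 0, "claw": 0.1}, {"x": 0, "y": 0, "z": 0, "rx": 0, "ry": 0, "rz": 0, "claw": 0.1}])

```text
t: 15.65
position: [0.451, -0.0768, 0.1883]
tool_rot: [0.738, 0.629, 0.189, -0.154]
wrist_force: [1.0, 0.5, -0.0]
width: 0.0467
finger_force: 0.0
```

>>> step_arm(increments=[{"x": 0.21, "y": 1.3, "z": 0.72, "rx": -0.0065, "ry": -0.0467, "rz": 0.0855, "claw": 0.1}, {"x": 0.21, "y": 1.3, "z": 0.72, "rx": -0.0065, "ry": -0.0467, "rz": 0.0855, "claw": 0.1}, {"x": 0.21, "y": 1.3, "z": 0.72, "rx": -0.0065, "ry": -0.0467, "rz": 0.0855, "claw": 0.1}, {"x": 0.21, "y": 1.3, "z": 0.72, "rx": -0.0065, "ry": -0.0467, "rz": 0.0855, "claw": 0.1}, {"x": 0.21, "y": 1.3, "z": 0.72, "rx": -0.0065, "ry": -0.0467, "rz": 0.0855, "claw": 0.1}, {"x": 0.21, "y": 1.3, "z": 0.72, "rx": -0.0065, "ry": -0.0467, "rz": 0.0855, "claw": 0.1}, {"x": 0.21, "y": 1.3, "z": 0.72, "rx": -0.0065, "ry": -0.0467, "rz": 0.0855, "claw": 0.1}, {"x": 0.21, "y": 1.3, "z": 0.72, "rx": -0.0065, "ry": -0.0467, "rz": 0.0855, "claw": 0.1}])

```text
t: 16.32
position: [0.4653, 0.0311, 0.2431]
tool_rot: [0.44, 0.862, 0.24, -0.076]
wrist_force: [0.0, -1.2, -0.5]
width: 0.0468
finger_force: 0.0
```

>>> step_arm(increments=[{"x": 0, "y": 0, "z": 0, "rx": 0, "ry": 0, "rz": 0, "claw": 0.1}])

```text
t: 16.4
position: [0.4653, 0.0322, 0.2439]
tool_rot: [0.44, 0.862, 0.24, -0.076]
wrist_force: [-0.3, -0.7, 0.6]
width: 0.0468
finger_force: 0.0
```

```bash
python3 plan.py nl,.785,0,4
```

```text
t 16.4 q [-0.49  0.34  1.87  0.53  1.16 -1.39] P [0.4653 0.0322 0.2439] w 0.0468
nl,.785,0,4 ang/row deg 0.14  xyz cm [ 0.1   0.9  -1.81]  rv [-0.002   0.0012 -0.0007]
```

>>> step_arm(increments=[{"x": 0.1, "y": 0.88, "z": -1.8, "rx": -0.002, "ry": 0.0012, "rz": 0, "claw": 0.1}, {"x": 0.1, "y": 0.88, "z": -1.8, "rx": -0.002, "ry": 0.0012, "rz": 0, "claw": 0.1}, {"x": 0.1, "y": 0.88, "z": -1.8, "rx": -0.002, "ry": 0.0012, "rz": 0, "claw": 0.1}, {"x": 0.1, "y": 0.88, "z": -1.8, "rx": -0.002, "ry": 0.0012, "rz": 0, "claw": 0.1}, {"x": 0, "y": 0, "z": 0, "rx": 0, "ry": 0, "rz": 0, "claw": 0.1}, {"x": 0, "y": 0, "z": 0, "rx": 0, "ry": 0, "rz": 0, "claw": -1}, {"x": 0, "y": 0, "z": 0, "rx": 0, "ry": 0, "rz": 0, "claw": -1}, {"x": 0, "y": 0, "z": 0, "rx": 0, "ry": 0, "rz": 0, "claw": -1}])

```text
t: 17.07
position: [0.4704, 0.0644, 0.1719]
tool_rot: [0.443, 0.862, 0.235, -0.075]
wrist_force: [-0.2, 1.9, -1.7]
width: 0.0136
finger_force: 33.2
```

>>> step_arm(increments=[{"x": 0, "y": 0, "z": 0, "rx": 0.0076, "ry": 0.0464, "rz": -0.086, "claw": -1}, {"x": 0, "y": 0, "z": 0, "rx": 0.0076, "ry": 0.0464, "rz": -0.086, "claw": -1}, {"x": 0, "y": 0, "z": 0, "rx": 0.0076, "ry": 0.0464, "rz": -0.086, "claw": -1}, {"x": 0, "y": 0, "z": 0, "rx": 0.0076, "ry": 0.0464, "rz": -0.086, "claw": -1}, {"x": 0, "y": 0, "z": 0, "rx": 0.0076, "ry": 0.0464, "rz": -0.086, "claw": -1}, {"x": 0, "y": 0, "z": 0, "rx": 0.0076, "ry": 0.0464, "rz": -0.086, "claw": -1}, {"x": 0, "y": 0, "z": 0, "rx": 0.0076, "ry": 0.0464, "rz": -0.086, "claw": -1}, {"x": 0, "y": 0, "z": 0, "rx": 0.0076, "ry": 0.0464, "rz": -0.086, "claw": -1}])

```text
t: 17.73
position: [0.4683, 0.064, 0.1715]
tool_rot: [0.74, 0.626, 0.187, -0.161]
wrist_force: [-5.7, -2.9, 0.8]
width: 0.0138
finger_force: 34.3
```

>>> step_arm(increments=[{"x": 0, "y": 0, "z": 0, "rx": 0, "ry": 0, "rz": 0, "claw": -1}, {"x": 0, "y": 0, "z": 0, "rx": 0, "ry": 0, "rz": 0, "claw": -1}])

```text
t: 17.9
position: [0.4683, 0.064, 0.1715]
tool_rot: [0.738, 0.628, 0.187, -0.16]
wrist_force: [-4.6, -3.2, -0.4]
width: 0.0135
finger_force: 34.2
```

```bash
python3 plan.py nl,1.571,0,1 nl,1.571,.08,4 fr,.785,.08,8 fr,.785,0,4;  python3 -c "
from plant import r;o=r.get_obs();print(o['wrist_force'],o['wrist_torque'])"
```

```text
t 17.9 q [-0.42  0.46  1.95  0.6   0.96 -0.66] P [0.4683 0.064  0.1715] w 0.0135
nl,1.571,0,1 ang/row deg 0.21  xyz cm [ 0.08  0.42 -0.01]  rv [ 0.0018 -0.0025 -0.0018]
nl,1.571,.08,4 ang/row deg 0.0  xyz cm [-0.16 -0.95  1.76]  rv [0. 0. 0.]
fr,.785,.08,8 ang/row deg 5.63  xyz cm [ 1.27 -1.54 -0.72]  rv [-0.0076 -0.0465  0.0862]
fr,.785,0,4 ang/row deg 0.0  xyz cm [ 0.16  0.95 -1.76]  rv [0. 0. 0.]
[-4.60029709 -3.18574054 -0.42309819] [-0.68775977  0.61580071  0.24064019]
```

>>> step_arm(increments=[{"x": 0, "y": 0, "z": 0, "rx": 0, "ry": 0, "rz": 0, "claw": 0.1}, {"x": 0, "y": 0, "z": 0, "rx": 0, "ry": 0, "rz": 0, "claw": 0.1}, {"x": 0, "y": 0, "z": 0, "rx": 0, "ry": 0, "rz": 0, "claw": 0.1}, {"x": -0.16, "y": -0.95, "z": 1.76, "rx": 0, "ry": 0, "rz": 0, "claw": 0.1}, {"x": -0.16, "y": -0.95, "z": 1.76, "rx": 0, "ry": 0, "rz": 0, "claw": 0.1}, {"x": -0.16, "y": -0.95, "z": 1.76, "rx": 0, "ry": 0, "rz": 0, "claw": 0.1}, {"x": -0.16, "y": -0.95, "z": 1.76, "rx": 0, "ry": 0, "rz": 0, "claw": 0.1}, {"x": 0, "y": 0, "z": 0, "rx": 0, "ry": 0, "rz": 0, "claw": 0.1}])

```text
t: 18.57
position: [0.4654, 0.025, 0.2443]
tool_rot: [0.739, 0.627, 0.19, -0.157]
wrist_force: [0.6, -0.3, 0.0]
width: 0.0468
finger_force: 0.0
```

>>> step_arm(increments=[{"x": 1.27, "y": -1.52, "z": -0.72, "rx": -0.0074, "ry": -0.0467, "rz": 0.086, "claw": 0.1}, {"x": 1.27, "y": -1.52, "z": -0.72, "rx": -0.0074, "ry": -0.0467, "rz": 0.086, "claw": 0.1}, {"x": 1.27, "y": -1.52, "z": -0.72, "rx": -0.0074, "ry": -0.0467, "rz": 0.086, "claw": 0.1}, {"x": 1.27, "y": -1.52, "z": -0.72, "rx": -0.0074, "ry": -0.0467, "rz": 0.086, "claw": 0.1}, {"x": 1.27, "y": -1.52, "z": -0.72, "rx": -0.0074, "ry": -0.0467, "rz": 0.086, "claw": 0.1}, {"x": 1.27, "y": -1.52, "z": -0.72, "rx": -0.0074, "ry": -0.0467, "rz": 0.086, "claw": 0.1}, {"x": 1.27, "y": -1.52, "z": -0.72, "rx": -0.0074, "ry": -0.0467, "rz": 0.086, "claw": 0.1}, {"x": 1.27, "y": -1.52, "z": -0.72, "rx": -0.0074, "ry": -0.0467, "rz": 0.086, "claw": 0.1}])

```text
t: 19.23
position: [0.5651, -0.0947, 0.1827]
tool_rot: [0.441, 0.863, 0.237, -0.076]
wrist_force: [0.7, -0.1, 0.6]
width: 0.0468
finger_force: 0.0
```

>>> step_arm(increments=[{"x": 0, "y": 0, "z": 0, "rx": 0, "ry": 0, "rz": 0, "claw": 0.1}])

```text
t: 19.32
position: [0.5671, -0.0973, 0.1817]
tool_rot: [0.442, 0.862, 0.236, -0.075]
wrist_force: [1.2, -0.2, 1.1]
width: 0.0466
finger_force: 0.0
```

```bash
python3 plan.py fr,.785,0,4
```

```text
t 19.32 q [-0.6   0.59  1.59  0.48  1.22 -1.45] P [ 0.5671 -0.0973  0.1817] w 0.0466
fr,.785,0,4 ang/row deg 0.04  xyz cm [ 0.09  1.05 -1.7 ]  rv [0.     0.0006 0.0003]
```

>>> step_arm(increments=[{"x": 0.09, "y": 1.05, "z": -1.7, "rx": 0, "ry": 0, "rz": 0, "claw": 0.1}, {"x": 0.09, "y": 1.05, "z": -1.7, "rx": 0, "ry": 0, "rz": 0, "claw": 0.1}, {"x": 0.09, "y": 1.05, "z": -1.7, "rx": 0, "ry": 0, "rz": 0, "claw": 0.1}, {"x": 0.09, "y": 1.05, "z": -1.7, "rx": 0, "ry": 0, "rz": 0, "claw": 0.1}, {"x": 0, "y": 0, "z": 0, "rx": 0, "ry": 0, "rz": 0, "claw": 0.1}, {"x": 0, "y": 0, "z": 0, "rx": 0, "ry": 0, "rz": 0, "claw": -1}, {"x": 0, "y": 0, "z": 0, "rx": 0, "ry": 0, "rz": 0, "claw": -1}, {"x": 0, "y": 0, "z": 0, "rx": 0, "ry": 0, "rz": 0, "claw": -1}])

```text
t: 19.98
position: [0.5679, -0.0537, 0.1165]
tool_rot: [0.442, 0.862, 0.235, -0.076]
wrist_force: [0.9, 0.4, 2.5]
width: 0.0136
finger_force: 34.5
```

>>> step_arm(increments=[{"x": 0, "y": 0, "z": 0, "rx": 0.0076, "ry": 0.0464, "rz": -0.086, "claw": -1}, {"x": 0, "y": 0, "z": 0, "rx": 0.0076, "ry": 0.0464, "rz": -0.086, "claw": -1}, {"x": 0, "y": 0, "z": 0, "rx": 0.0076, "ry": 0.0464, "rz": -0.086, "claw": -1}, {"x": 0, "y": 0, "z": 0, "rx": 0.0076, "ry": 0.0464, "rz": -0.086, "claw": -1}, {"x": 0, "y": 0, "z": 0, "rx": 0.0076, "ry": 0.0464, "rz": -0.086, "claw": -1}, {"x": 0, "y": 0, "z": 0, "rx": 0.0076, "ry": 0.0464, "rz": -0.086, "claw": -1}, {"x": 0, "y": 0, "z": 0, "rx": 0.0076, "ry": 0.0464, "rz": -0.086, "claw": -1}, {"x": 0, "y": 0, "z": 0, "rx": 0.0076, "ry": 0.0464, "rz": -0.086, "claw": -1}])

```text
t: 20.65
position: [0.5708, -0.0533, 0.117]
tool_rot: [0.74, 0.625, 0.191, -0.158]
wrist_force: [6.3, 3.4, -4.9]
width: 0.0136
finger_force: 33.7
```

>>> step_arm(increments=[{"x": 0, "y": 0, "z": 0, "rx": 0, "ry": 0, "rz": 0, "claw": -1}, {"x": 0, "y": 0, "z": 0, "rx": 0, "ry": 0, "rz": 0, "claw": -1}])

```text
t: 20.82
position: [0.5708, -0.0533, 0.1171]
tool_rot: [0.739, 0.627, 0.191, -0.158]
wrist_force: [5.6, 2.7, -3.9]
width: 0.0137
finger_force: 33.7
```

```bash
python3 plan.py fr,1.571,0,1 fr,1.571,.08,4; python3 - <<'E'
from h import *
v=json.load(open("rig.json")); Rz=R.from_euler('z',v[2])
f=lambda p:(Rz.apply(p)+[v[0],v[1],0]).round(4)
for a in(-.5,-.4,0,.5): print(a,f([.08*np.sin(a),-.185,.032+.08*np.cos(a)]))
# measure ball in scene & side & w3 : red blob near prediction
A=[]
for n in("scene","side","wrist"):
    fn="pics/raw_w3.png" if n=="wrist" else f"pics/{n}0.png"
    obs=np.load("pics/obs_w3.npy",allow_pickle=True).item(); cal=r.get_calibration(n)
    im=cv2.imread(fn); h=cv2.cvtColor(im,cv2.COLOR_BGR2HSV); m=cv2.inRange(h,(0,150,60),(4,255,255))|cv2.inRange(h,(175,150,60),(180,255,255))
    pr=project(cal,[f([.08*np.sin(-.45),-.185,.032+.08*np.cos(.45)])],obs)[0]
    nc,_,st,c=cv2.connectedComponentsWithStats(m); i=[j for j in range(1,nc) if st[j,4]>20]
    j=min(i,key=lambda j:np.hypot(*(c[j]-pr))); print(n,pr.round(1),c[j].round(1),st[j,4]); A.append((cal,c[j],obs))
from scipy.optimize import least_squares
s=least_squares(lambda X:np.concatenate([project(c,[X],o)[0]-p for c,p,o in A]),f([-.035,-.185,.104]));print("ball",s.x.round(4),s.fun.round(1),"rig frame",Rz.inv().apply(s.x-[v[0],v[1],0]).round(4))
# driver/meter clearance rough
E
```

```text
t 20.82 q [-0.53  0.68  1.67  0.54  1.05 -0.7 ] P [ 0.5708 -0.0533  0.1171] w 0.0137
fr,1.571,0,1 ang/row deg 0.4  xyz cm [-0.03 -0.19 -0.33]  rv [0.0005 0.0066 0.0022]
fr,1.571,.08,4 ang/row deg 0.0  xyz cm [-0.16 -0.95  1.76]  rv [0. 0. 0.]
-0.5 [ 0.4531 -0.163   0.1022]
-0.4 [ 0.4602 -0.1642  0.1057]
0 [ 0.4909 -0.1692  0.112 ]
0.5 [ 0.5288 -0.1754  0.1022]
scene [352.6 248.1] [353.6 246.6] 84
side [326.4 243.5] [327.6 242.7] 41
wrist [ 94.2 125. ] [ 92.9 130. ] 1269
ball [ 0.4594 -0.1646  0.1076] [ 0.2  0.2  0.  -0.2  0.  -0. ] rig frame [-0.0318 -0.1856  0.1076]
```

All four are at about 1.57. Ball is measured at (0.459,-0.165,0.107), matching the model. Release, back off, shut the fingers and go to the near side of the lever.

>>> step_arm(increments=[{"x": 0, "y": 0, "z": 0, "rx": 0, "ry": 0, "rz": 0, "claw": 0.1}, {"x": 0, "y": 0, "z": 0, "rx": 0, "ry": 0, "rz": 0, "claw": 0.1}, {"x": 0, "y": 0, "z": 0, "rx": 0, "ry": 0, "rz": 0, "claw": 0.1}, {"x": -0.16, "y": -0.95, "z": 1.76, "rx": 0, "ry": 0, "rz": 0, "claw": 0.1}, {"x": -0.16, "y": -0.95, "z": 1.76, "rx": 0, "ry": 0, "rz": 0, "claw": 0.1}, {"x": -0.16, "y": -0.95, "z": 1.76, "rx": 0, "ry": 0, "rz": 0, "claw": 0.1}, {"x": -0.16, "y": -0.95, "z": 1.76, "rx": 0, "ry": 0, "rz": 0, "claw": 0.1}, {"x": 0, "y": 0, "z": 0, "rx": 0, "ry": 0, "rz": 0, "claw": -1}])

```text
t: 21.48
position: [0.5638, -0.0935, 0.1896]
tool_rot: [0.739, 0.627, 0.191, -0.156]
wrist_force: [-0.1, -0.7, -0.2]
width: 0.0361
finger_force: 0.0
```

>>> step_arm(increments=[{"x": -2.1, "y": -0.8, "z": 0, "rx": 0, "ry": 0, "rz": 0, "claw": -1}, {"x": -2.1, "y": -0.8, "z": 0, "rx": 0, "ry": 0, "rz": 0, "claw": -1}, {"x": -2.1, "y": -0.8, "z": 0, "rx": 0, "ry": 0, "rz": 0, "claw": -1}, {"x": -2.1, "y": -0.8, "z": 0, "rx": 0, "ry": 0, "rz": 0, "claw": -1}, {"x": -2.1, "y": -0.8, "z": 0, "rx": 0, "ry": 0, "rz": 0, "claw": -1}, {"x": -2.1, "y": -0.8, "z": 0, "rx": 0, "ry": 0, "rz": 0, "claw": -1}, {"x": -2.1, "y": -0.8, "z": 0, "rx": 0, "ry": 0, "rz": 0, "claw": -1}, {"x": -2.1, "y": -0.8, "z": 0, "rx": 0, "ry": 0, "rz": 0, "claw": -1}])

```text
t: 22.15
position: [0.3926, -0.1542, 0.1859]
tool_rot: [0.738, 0.627, 0.189, -0.161]
wrist_force: [-0.3, -0.3, 0.3]
width: 0.0001
finger_force: 0.0
```

>>> step_arm(increments=[{"x": 0, "y": 0, "z": 0, "rx": 0, "ry": 0, "rz": 0, "claw": -1}])

```text
t: 22.23
position: [0.3909, -0.1544, 0.1858]
tool_rot: [0.739, 0.626, 0.189, -0.161]
wrist_force: [-0.8, 0.6, 0.7]
width: 0.0001
finger_force: 0.0
```

```bash
python3 look.py w6
```

```text
(no output)
```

View pics/raw_w6.png

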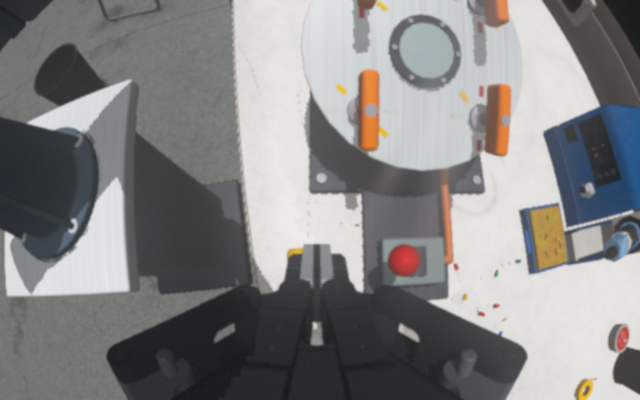

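All four bars lie up and down the slope. The lever ball at (404,260) is ahead of the shut fingertips at (317,255). Lower and push.

>>> step_arm(increments=[{"x": 0, "y": 0, "z": -2.2, "rx": 0, "ry": 0, "rz": 0, "claw": -1}, {"x": 0, "y": 0, "z": -2.2, "rx": 0, "ry": 0, "rz": 0, "claw": -1}, {"x": 0, "y": 0, "z": -2.2, "rx": 0, "ry": 0, "rz": 0, "claw": -1}, {"x": 0, "y": 0, "z": -2.1, "rx": 0, "ry": 0, "rz": 0, "claw": -1}, {"x": 0, "y": 0, "z": 0, "rx": 0, "ry": 0, "rz": 0, "claw": -1}])

```text
t: 22.7
position: [0.3934, -0.1531, 0.0967]
tool_rot: [0.738, 0.627, 0.189, -0.163]
wrist_force: [0.8, 0.4, -1.7]
width: -0.0001
finger_force: 0.0
```

>>> step_arm(increments=[{"x": 1.3, "y": -0.22, "z": 0, "rx": 0, "ry": 0, "rz": 0, "claw": -1}, {"x": 1.3, "y": -0.22, "z": 0, "rx": 0, "ry": 0, "rz": 0, "claw": -1}, {"x": 1.3, "y": -0.22, "z": 0, "rx": 0, "ry": 0, "rz": 0, "claw": -1}, {"x": 1.3, "y": -0.22, "z": 0, "rx": 0, "ry": 0, "rz": 0, "claw": -1}, {"x": 1.3, "y": -0.22, "z": 0, "rx": 0, "ry": 0, "rz": 0, "claw": -1}, {"x": 1.3, "y": -0.22, "z": 0, "rx": 0, "ry": 0, "rz": 0, "claw": -1}, {"x": 1.3, "y": -0.22, "z": 0, "rx": 0, "ry": 0, "rz": 0, "claw": -1}])

```text
t: 23.28
position: [0.4858, -0.1693, 0.1004]
tool_rot: [0.738, 0.628, 0.189, -0.16]
wrist_force: [-0.2, -0.0, -0.1]
width: -0.0003
finger_force: 0.4
```

>>> step_arm(increments=[{"x": 0.6, "y": -0.1, "z": 0, "rx": 0, "ry": 0, "rz": 0, "claw": -1}, {"x": 0.6, "y": -0.1, "z": 0, "rx": 0, "ry": 0, "rz": 0, "claw": -1}, {"x": 0, "y": 0, "z": 0, "rx": 0, "ry": 0, "rz": 0, "claw": -1}])

```text
t: 23.53
position: [0.498, -0.1719, 0.0997]
tool_rot: [0.738, 0.628, 0.19, -0.159]
wrist_force: [-0.0, -1.3, 0.2]
width: 0.0002
finger_force: 0.0
```

```bash
cat > ball.py <<'E'
from h import *
from scipy.optimize import least_squares
v=json.load(open("rig.json")); Rz=R.from_euler('z',v[2]); f=lambda a:Rz.apply([.08*np.sin(a),-.185,.032+.08*np.cos(a)])+[v[0],v[1],0]
for n in("scene","side"):
    cal=r.get_calibration(n); h=cv2.cvtColor(r.read_camera(n),cv2.COLOR_BGR2HSV); m=cv2.inRange(h,(0,150,60),(4,255,255))|cv2.inRange(h,(175,150,60),(180,255,255))
    nc,_,st,c=cv2.connectedComponentsWithStats(m); pr=project(cal,[f(.2)])[0]
    J=[j for j in range(1,nc) if st[j,4]>8]
    if not J: continue
    j=min(J,key=lambda j:np.hypot(*(c[j]-pr)))
    s=least_squares(lambda a:project(cal,[f(a[0])])[0]-c[j],[.2]); print(n,c[j].round(1),st[j,4],"valve",s.x+.5,s.fun.round(1))
print(r.get_obs()["position"],r.get_obs()["wrist_force"])
E
python3 ball.py
```

```text
scene [398.3 330.1] 22 valve [3.33399295] [-30.6 -49.6]
side [246.8 176.2] 72 valve [-0.31049805] [71.3 73.5]
[ 0.49678648 -0.17154465  0.09944399] [-0.74151595  0.03077144 -0.35635662]
```

>>> step_arm(increments=[{"x": 0.5, "y": -0.08, "z": 0, "rx": 0, "ry": 0, "rz": 0, "claw": -1}, {"x": 0.3, "y": -0.05, "z": 0, "rx": 0, "ry": 0, "rz": 0, "claw": -1}, {"x": 0, "y": 0, "z": 0, "rx": 0, "ry": 0, "rz": 0, "claw": -1}])

```text
t: 23.88
position: [0.5051, -0.1732, 0.0993]
tool_rot: [0.738, 0.627, 0.189, -0.16]
wrist_force: [0.2, -0.1, -0.2]
width: -0.0001
finger_force: 0.0
```

>>> step_arm(increments=[{"x": 0.3, "y": -0.05, "z": 0, "rx": 0, "ry": 0, "rz": 0, "claw": -1}, {"x": 0, "y": 0, "z": 0, "rx": 0, "ry": 0, "rz": 0, "claw": -1}])

```text
t: 24.05
position: [0.5056, -0.1731, 0.0991]
tool_rot: [0.738, 0.628, 0.188, -0.162]
wrist_force: [-6.4, -1.0, 2.1]
width: -0.0
finger_force: 3.5
```

```bash
python3 ball.py
```

```text
scene [398.3 330.1] 22 valve [3.33399295] [-30.6 -49.6]
side [246.9 176.2] 73 valve [-0.30996177] [71.2 73.5]
[ 0.50562049 -0.17308731  0.09913895] [-6.36307848 -0.82818457  1.9558372 ]
```

Contact with the stop (−6 N). I push 1 mm more, then back off and lift clear.

>>> step_arm(increments=[{"x": 0.1, "y": 0, "z": 0, "rx": 0, "ry": 0, "rz": 0, "claw": -1}, {"x": 0, "y": 0, "z": 0, "rx": 0, "ry": 0, "rz": 0, "claw": -1}, {"x": 0, "y": 0, "z": 0, "rx": 0, "ry": 0, "rz": 0, "claw": -1}])

```text
t: 24.4
position: [0.5057, -0.173, 0.0991]
tool_rot: [0.738, 0.628, 0.188, -0.163]
wrist_force: [-8.5, -0.7, 3.2]
width: -0.0001
finger_force: 4.5
```

>>> step_arm(increments=[{"x": -1.5, "y": 0.2, "z": 0, "rx": 0, "ry": 0, "rz": 0, "claw": -1}, {"x": -2.5, "y": 0.3, "z": 0, "rx": 0, "ry": 0, "rz": 0, "claw": -1}, {"x": -2.5, "y": -0.5, "z": 2.5, "rx": 0, "ry": 0, "rz": 0, "claw": -1}, {"x": -2, "y": -1, "z": 3, "rx": 0, "ry": 0, "rz": 0, "claw": -1}, {"x": 0, "y": -2, "z": 3.5, "rx": 0, "ry": 0, "rz": 0, "claw": -1}, {"x": 0, "y": -2, "z": 3.5, "rx": 0, "ry": 0, "rz": 0, "claw": -1}, {"x": 0, "y": 0, "z": 0, "rx": 0, "ry": 0, "rz": 0, "claw": -1}, {"x": 0, "y": 0, "z": 0, "rx": 0, "ry": 0, "rz": 0, "claw": -1}])

```text
t: 25.07
position: [0.425, -0.2261, 0.226]
tool_rot: [0.739, 0.627, 0.189, -0.157]
wrist_force: [-0.4, 0.9, -0.6]
width: 0.0001
finger_force: 0.0
```

```bash
python3 ball.py; python3 - <<'E'
from h import *
v=json.load(open("rig.json")); Rz=R.from_euler('z',v[2]); f=lambda a:Rz.apply([.08*np.sin(a),-.185,.032+.08*np.cos(a)])+[v[0],v[1],0]
cal=r.get_calibration("wrist");o=r.get_obs();im=r.read_camera("wrist");h=cv2.cvtColor(im,cv2.COLOR_BGR2HSV);m=cv2.inRange(h,(0,150,60),(4,255,255))|cv2.inRange(h,(175,150,60),(180,255,255))
_,_,st,c=cv2.connectedComponentsWithStats(m);
for a in(.3,.4,.5): print(a+.5,project(cal,[f(a)],o)[0].round(1))
print([(c[j].round(1).tolist(),int(st[j,4])) for j in range(1,len(c)) if st[j,4]>100])
# knob angles: orientation of each bar's mask vs. model
om=orange(im)
for k in KN:
  best=max(np.arange(1.2,1.75,.02),key=lambda a:(lambda q:(q&om).sum()/(q|(om&cv2.dilate(q,np.ones((25,25))))).sum())(cv2.fillConvexPoly(np.zeros_like(om),np.round(hull(cal,v,k,a,o)).astype(np.int32),255)))
  print(k,round(best,2),hull(cal,v,k,best,o).mean((0,1)).round())
E
```

```text
scene [377.1 239.3] 63 valve [0.98497742] [-0.1  0.6]
side [352.5 237.6] 38 valve [1.01057824] [-0.1  0.4]
[ 0.42342183 -0.22293362  0.22379014] [-0.12105267  0.43967383 -0.51258687]
0.8 [402.4 192.8]
0.9 [409.1 193.5]
1.0 [415.  194.4]
[([415.2, 191.9], 190)]
nl 1.2 [314. -34.]
nr 1.5 [314.  83.]
fl 1.2 [426. -25.]
fr 1.64 [430.  79.]<stdin>:10: RuntimeWarning: invalid value encountered in scalar divide
```

```bash
python3 -c "
from plant import r; print(r.sign_off())"
```

```text
the job is handed in; nothing more can be done
None
```

I turned all four knobs crosswise to half-way and then to the stop. I then pushed the air lever fully over (measured at 1.0 rad), left the loose things alone, and handed the job in at about 25 s; hand-in returned no verdict.

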